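Close the set of slab-built pots for the kiln

ROBOT

A 7-joint arm with a two-finger parallel gripper is mounted at the origin on the work surface. World frame = base frame: x ahead of the robot, y to its left, z up, the work surface at z = 0. Lengths are in m, angles in rad, forces in N, time in s.
With the tool pointing down it reaches from about 0.425 to 0.825 m from the base axis. Payload 3.6 kg.
Tool frame: the origin (TCP) lies midway between the tips of the shut fingers; the grasp point (between the pads) lies 19 mm behind it; x points along the fingers, y is the direction in which the jaws open and shut, and the axes are right-handed (so a half turn about x gives the same grasp; the last joint's range is limited). The gripper opens to 93 mm and grips with 3 to 60 N. Pads are 15 mm wide; open, the fingers measure 128 mm over their backs; the gripper's body (75 mm by 188 mm) begins 65 mm behind the grasp point.
Start: joints at [-1.198, 0.615, -0.013, 1.423, 0.008, 1.103, -0.04], TCP at [0.252, 0.599, 0.193] pointing down, gripper open.
Joint ranges: [-3.12, 3.12], [-0.3, 2.06], [-1.34, 1.32], [0.26, 2.42], [-1.36, 4.5], [0.01, 1.98], [-2.84, 2.84]. Speed limits (rad/s): [2.79, 2.79, 3.14, 3.14, 3.14, 3.14, 3.14].

INTERFACE

Orientations are given as a unit quaternion [x, y, z, w].
In Python, from workcell import robot gives the robot as it stands. The module is installed in compiled form; this text tells all that it offers.
- The arm moves only by the shell command python3 -m pendant 'ROWS'. ROWS is JSON, a list of rows, each an object with "offset": the shift along the tool's x, y, z in cm, a list of three; "turn": the turn, a rotation vector about the tool's x, y, z in rad, a list of three; "gripper": the finger opening in cm, from 0 to 9.3. In form: [{"offset": [dx, dy, dz], "turn": [wx, wy, wz], "gripper": gripper}, ...]. A call has exactly 8 rows; each row shifts and turns the pose as measured when the row begins, along the tool's axes as they then stand; what a row does not reach is not made up. A row lasts 1/10 s, in which the tool goes at most 50 mm and 8.59 degrees, less where a joint would pass 70% of its speed; a pose out of reach is approached as far as the arm can. A call with a gripper value outside its range is refused whole. The fingers move at their own pace and stop on an object; the grip force is fixed at half the most. Time passes only in rows, so rows that do not move let the fingers close, or fill a call up. It gives the time, the measured TCP pose, the force and the opening at its end, in the units of the state.
- robot.state(): the state, without advancing time (a new reading comes with each control period).
- robot.get_image(name): name is "side" or "top"; returns a dict with "image" (420x560x3 uint8, blue, green, red), "fx", "fy", "cx", "cy" (pixels), "pose" (4x4, takes a point from camera to world coordinates). Camera axes: x right, y up, looking along -z (the intrinsics and any distortion apply to the point x, -y, -z); pixel columns grow to the right and rows downward; lengths in m; the calibration is good to about 2 mm. A picture is of the moment at which its call begins. There is no depth.
- robot.hand_in(): hands the job in, once; it reports no verdict.
The state is a dict: "t": time; "joints": joint angles; "qvel": joint speeds; "joint_efforts": joint torques, N m; "ee_pos": TCP position; "tool_rot": TCP orientation; "contact_force": force on the tool from outside, world axes, zero at the start; "torque": the same for the moment, N m; "gripper_width": finger opening in m.
Only numpy, scipy, OpenCV 4.12 (cv2) and the standard library are available. Lean on these libraries where they do the work, as an engineer would, in place of code of your own. Each camera call takes 0.05 s, during which the arm holds its last target.

TASK

The four clay pots on the kiln shelf are to be fired with their own lids on. Move the row of lids from the drying rack to the row of pots, so that the lids end in the same order as the pots: each lid on the pot of its own shape and size, boss inside the mouth and plate flat on the rim, the square and oval ones turned to line up with their pots. Set the lids down gently rather than dropping them, and leave the pots standing where they are.

Things in the scene. Friction and masses are not known exactly. Their poses are not given: they have to be found in the camera images.
- lid_small_knob (a point): Lid of the small round pot: brown clay, loose, knob up on the slatted wooden rack (36 mm above table). Plate 62 mm across, boss 32 mm across; plate 8 mm thick, boss 10 mm deep under it, on top a round knob 26 mm across, 36 mm high (18 mm neck for the lowest 12 mm). Point: on the knob, 24 mm above the plate's top, 42 mm above the boss's foot, 12 mm below the knob's top. z up.
- pot_small_mouth (a point): Pot: small round, brown clay, open, loose, 70 mm high, 0.2-0.5 kg, on the pale kiln shelf (36 mm above table; square props 161 mm above table at its ends). Outside 58 mm across, mouth 46 mm across. Point: centre of the mouth at rim height; z up. Closed: plate on the rim, boss in the mouth with 7 mm play each side, lid's knob point 32 mm above this point.
- lid_large_knob (a point): Lid of the large round pot: brown clay, loose, knob up on the slatted wooden rack (36 mm above table). Plate 84 mm across, boss 52 mm across; plate 8 mm thick, boss 10 mm deep under it, on top a round knob 26 mm across, 36 mm high (18 mm neck for the lowest 12 mm). Point: on the knob, 24 mm above the plate's top, 42 mm above the boss's foot, 12 mm below the knob's top. z up.
- pot_large_mouth (a point): Pot: large round, brown clay, open, loose, 70 mm high, 0.2-0.5 kg, on the pale kiln shelf (36 mm above table; square props 161 mm above table at its ends). Outside 80 mm across, mouth 66 mm across. Point: centre of the mouth at rim height; z up. Closed: plate on the rim, boss in the mouth with 7 mm play each side, lid's knob point 32 mm above this point.
- lid_square_knob (a point): Lid of the square pot: brown clay, loose, knob up on the slatted wooden rack (36 mm above table). Plate 70 x 70 mm, boss 39 x 39 mm along its x, y; plate 8 mm thick, boss 10 mm deep under it, on top a square block knob 26 x 26 mm along x, y, 36 mm high (18 mm neck for the lowest 12 mm). Point: on the knob, 24 mm above the plate's top, 42 mm above the boss's foot, 12 mm below the knob's top. z up.
- pot_square_mouth (a point): Pot: square, brown clay, open, loose, 70 mm high, 0.2-0.5 kg, on the pale kiln shelf (36 mm above table; square props 161 mm above table at its ends). Outside 66 x 66 mm, mouth 53 x 53 mm along its x, y. Point: centre of the mouth at rim height; z up. Closed: plate on the rim, boss in the mouth with 7 mm play each side, lid's knob point 32 mm above this point.
- lid_oval_knob (a point): Lid of the oval pot: brown clay, loose, knob up on the slatted wooden rack (36 mm above table). Plate 100 x 64 mm, boss 69 x 33 mm, long along its x; plate 8 mm thick, boss 10 mm deep under it, on top a bar knob 50 mm (x) by 26 mm (y), 36 mm high (18 mm neck for the lowest 12 mm). Point: on the knob, 24 mm above the plate's top, 42 mm above the boss's foot, 12 mm below the knob's top. z up.
- pot_oval_mouth (a point): Pot: oval, brown clay, open, loose, 70 mm high, 0.2-0.5 kg, on the pale kiln shelf (36 mm above table; square props 161 mm above table at its ends). Outside 96 x 60 mm, mouth 83 x 47 mm, long along its x. Point: centre of the mouth at rim height; z up. Closed: plate on the rim, boss in the mouth with 7 mm play each side, lid's knob point 32 mm above this point.
There are look-alikes about, which are no part of the job. Leave any purple look-alike of the part that bears lid_small_knob alone.

How it is judged:
By the outcome, as a careful person would: the job done as asked, in the order asked, and still so for the second after the job is handed in, with the robot touching nothing.
It also fails if it takes over 112 s, if anything falls off the work surface, if the arm or the gripper's body presses on something with over 40 N, if the wrist force passes 120 N, or if a joint passes its speed limit or range.

## Working session

There is one attempt and no reset: what is moved stays moved. The work goes in short steps, Python scripts to look and compute and a shell command to move; the robot and the scene stay as the last step left them, time stands still between calls to the robot, and variables do not carry over. Pictures are saved under pics/ and viewed, and the job is handed in when it is done.

```bash
mkdir -p pics; python3 - <<'E'
from workcell import robot
import cv2,numpy as np
s=robot.state()
for k in s: print(k,np.round(s[k],3))
for n in("top","side"):
    d=robot.get_image(n); cv2.imwrite(f"pics/{n}0.png",d["image"]); print(n,{k:np.round(v,4).tolist() for k,v in d.items() if k!="image"})
E
```

```text
t 0.0
joints [-1.198  0.616 -0.013  1.425  0.008  1.103 -0.04 ]
qvel [-0.003 -0.001  0.    -0.002 -0.     0.002  0.   ]
joint_efforts [-0.0000e+00 -4.5894e+01  2.0900e-01 -1.6574e+01 -6.1000e-02  2.1000e-02
  0.0000e+00]
ee_pos [0.252 0.598 0.192]
tool_rot [ 0.139  0.693 -0.141  0.693]
contact_force [-0.767  0.419  0.614]
torque [-0.022  0.028 -0.002]
gripper_width 0.093
top {'fx': 486.7305, 'fy': 486.7305, 'cx': 276.7603, 'cy': 212.0038, 'pose': [[0.0126, 0.9943, -0.1058, 0.3008], [-0.9998, 0.0143, 0.0154, -0.0614], [0.0168, 0.1056, 0.9943, 1.2674], [0.0, 0.0, 0.0, 1.0]]}
side {'fx': 439.6968, 'fy': 439.6968, 'cx': 284.8388, 'cy': 201.8412, 'pose': [[0.7581, 0.4481, -0.4739, 0.0093], [-0.6519, 0.5013, -0.5689, -0.5768], [-0.0173, 0.7402, 0.6722, 0.7107], [0.0, 0.0, 0.0, 1.0]]}
```

View pics/top0.png

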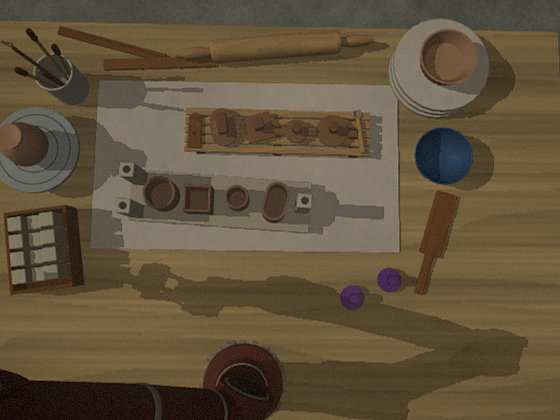

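View pics/side0.png

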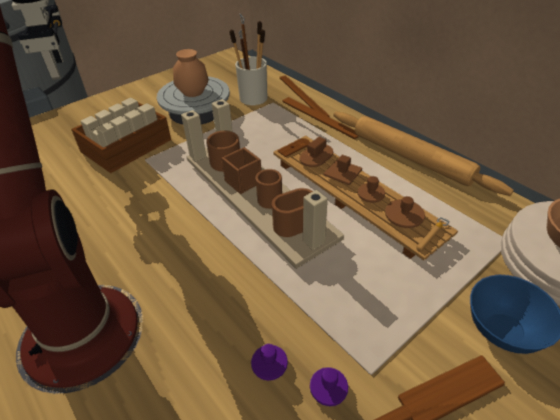

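```bash
python3 - <<'E'
import cv2
a=cv2.imread("pics/top0.png")[95:245,105:385]; a=cv2.convertScaleAbs(a,alpha=1.8)
cv2.imwrite("pics/top0c.png",cv2.resize(a,(784,420),interpolation=cv2.INTER_CUBIC))
a=cv2.imread("pics/side0.png")[95:265,170:460]; a=cv2.convertScaleAbs(a,alpha=1.8)
cv2.imwrite("pics/side0c.png",cv2.resize(a,(783,459),interpolation=cv2.INTER_CUBIC))
E
```

```text
(no output)
```

View pics/top0c.png

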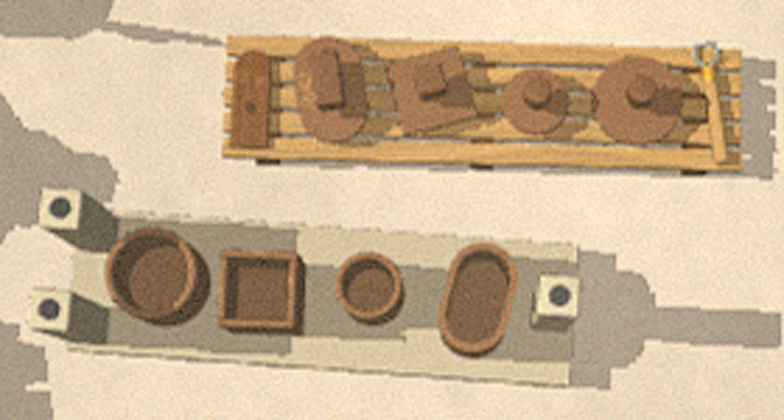

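View pics/side0c.png

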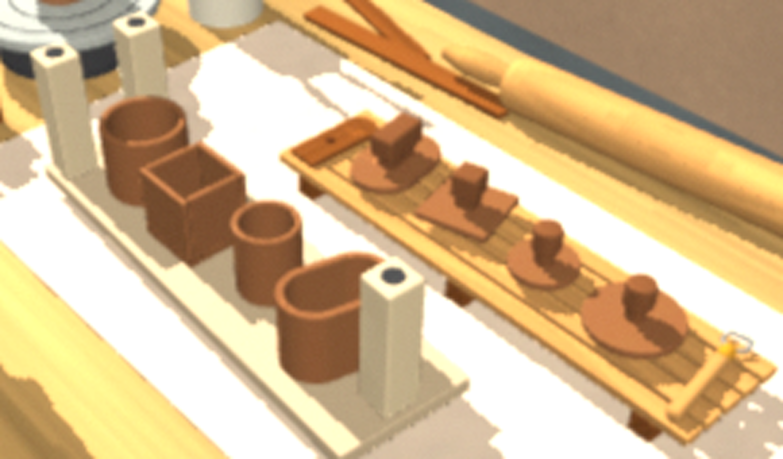

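```bash
cat > h.py <<'E'
import cv2,numpy as np
from workcell import robot
def ray(d,uv):
    uv=np.atleast_2d(np.asarray(uv,float))
    c=np.c_[(uv[:,0]-d["cx"])/d["fx"],-(uv[:,1]-d["cy"])/d["fy"],-np.ones(len(uv))]
    P=d["pose"]; return P[:3,3],c@P[:3,:3].T
def onz(d,uv,z):
    o,r=ray(d,uv); return o+r*((z-o[2])/r[:,2])[:,None]
def tri(d1,u1,d2,u2):
    o1,r1=ray(d1,u1);o2,r2=ray(d2,u2); r1=r1[0];r2=r2[0]
    s=np.linalg.lstsq(np.c_[r1,-r2],o2-o1,rcond=None)[0]
    a=o1+s[0]*r1;b=o2+s[1]*r2; return (a+b)/2,np.linalg.norm(a-b)
def proj(d,p):
    P=d["pose"];c=(np.atleast_2d(p)-P[:3,3])@P[:3,:3]
    return np.c_[d["cx"]-d["fx"]*c[:,0]/c[:,2],d["cy"]+d["fy"]*c[:,1]/c[:,2]]
E
python3 - <<'E'
import cv2,numpy as np
im=cv2.imread("pics/top0.png"); h=cv2.cvtColor(im,cv2.COLOR_BGR2HSV)
s=2.8
for n,(x,y) in dict(plate=(325,125),sq=(440,105),large=(630,115),knob=(640,85),slat=(400,150),slat2=(260,150),rimL=(110,280),rimSq=(225,310),inSq=(260,300),shelfshadow=(320,300),board=(255,100),ovrim=(445,310),gap=(560,60),ovshadow=(358,105)).items():
    print(n,h[95+int(y/2.8),105+int(x/2.8)],im[95+int(y/2.8),105+int(x/2.8)])
m=((h[...,0]<13)|(h[...,0]>170))&(h[...,1]>70)
a=im.copy(); a[~m]=0
a=cv2.convertScaleAbs(a[95:245,105:385],alpha=2)
cv2.imwrite("pics/m1.png",cv2.resize(a,(784,420),interpolation=cv2.INTER_NEAREST))
E
```

```text
plate [ 14 122  90] [47 67 90]
sq [ 14 115  84] [46 64 84]
large [ 13 125  94] [48 68 94]
knob [ 12 120  87] [46 63 87]
slat [ 17 133 115] [ 55  89 115]
slat2 [ 18 130  90] [44 71 90]
rimL [ 15 135  81] [38 60 81]
rimSq [ 17 114  58] [32 47 58]
inSq [ 15 120  68] [36 52 68]
shelfshadow [18 64 91] [68 82 91]
board [ 14 159  77] [29 52 77]
ovrim [ 14 130 102] [ 50  74 102]
gap [ 16 130 122] [ 60  93 122]
ovshadow [ 15 120  68] [36 52 68]
```

View pics/m1.png

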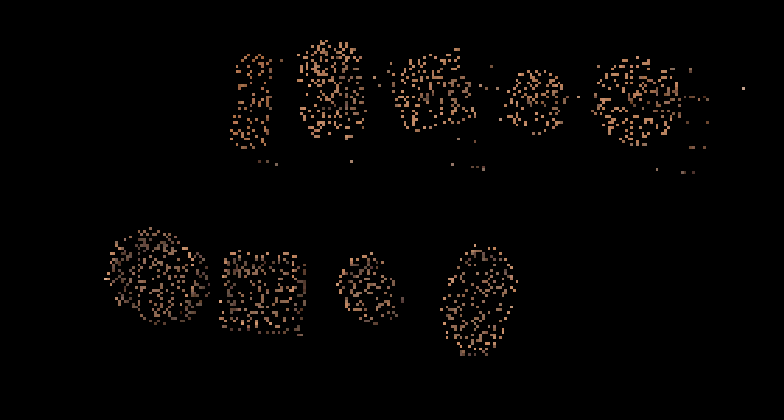

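```bash
cat >> h.py <<'E'
def avg(name,n=8):
    ds=[robot.get_image(name) for _ in range(n)]
    d=dict(ds[0]); d["image"]=np.mean([x["image"].astype(np.float32) for x in ds],0)
    return d
E
python3 - <<'E'
from h import *
import pickle
d={n:avg(n) for n in("top","side")}; pickle.dump(d,open("d0.pkl","wb"))
im=d["top"]["image"]; g=cv2.GaussianBlur(im,(0,0),0.6)
r=g[...,2]/g[...,1]; b=g[...,1]/g[...,0]
for nm,x in(("r",(r-1)/0.6),("b",(b-1)/1.2)):
    a=np.clip(x*255,0,255).astype(np.uint8)[95:245,105:385]
    cv2.imwrite(f"pics/{nm}.png",cv2.resize(a,(784,420),interpolation=cv2.INTER_CUBIC))
E
```

```text
(no output)
```

View pics/r.png

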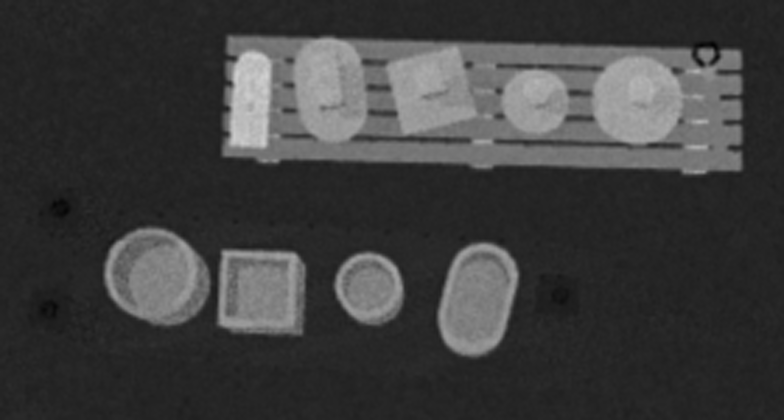

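View pics/b.png

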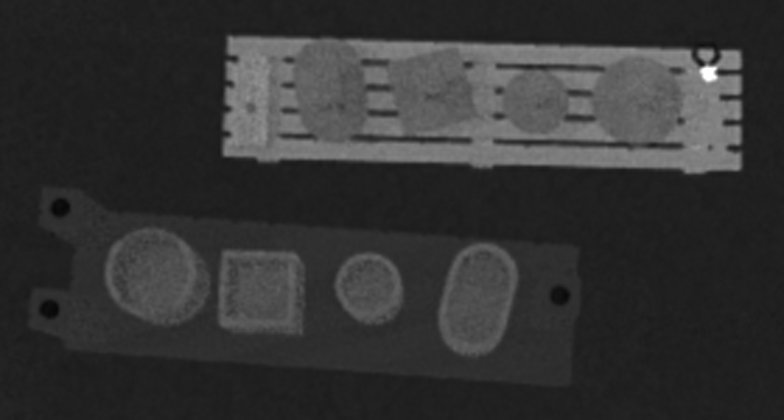

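```bash
cat > meas.py <<'E'
from h import *
import pickle
SZ={'small':(62,62,58,58),'large':(84,84,80,80),'square':(70,70,66,66),'oval':(100,64,96,60)}
def ratio(d,s=0.6):
    g=cv2.GaussianBlur(d["image"],(0,0),s); return g[...,2]/g[...,1]
def blob(mask,uv):
    n,l,st,c=cv2.connectedComponentsWithStats(mask.astype(np.uint8),connectivity=4)
    k=l[int(uv[1]),int(uv[0])]; return (l==k) if k else None
def rect(d,mask,z):
    S=4; m=cv2.resize(mask.astype(np.float32),None,fx=S,fy=S,interpolation=cv2.INTER_LINEAR)
    cs,_=cv2.findContours((m>0.5).astype(np.uint8),cv2.RETR_EXTERNAL,cv2.CHAIN_APPROX_NONE)
    c=max(cs,key=cv2.contourArea).reshape(-1,2)
    uv=(c+0.5)/S-0.5
    p=onz(d,uv,z)[:,:2].astype(np.float32)
    r=cv2.minAreaRect(p*1000); 
    return r,p
E
python3 - <<'E'
from meas import *
d=pickle.load(open("d0.pkl","rb"))["top"]; r=ratio(d)
f=lambda x,y:(105+x/2.8,95+y/2.8)
for nm,xy in dict(plate=(325,125),sq=(440,105),large=(640,125),knob=(640,85),slat=(260,150),slat2=(560,150),rimL=(112,280),rimSq=(225,310),inSq=(260,300),shelf=(320,300),ovrim=(445,310)).items():
    u,v=map(int,f(*xy)); print(nm,r[v-1:v+2,u-1:u+2].mean().round(3))
E
```

```text
plate 1.362
sq 1.349
large 1.374
knob 1.409
slat 1.32
slat2 1.255
rimL 1.298
rimSq 1.284
inSq 1.302
shelf 1.1
ovrim 1.322
```

```bash
python3 - <<'E'
from meas import *
D=pickle.load(open("d0.pkl","rb")); d=D["top"]; g=cv2.GaussianBlur(d["image"],(0,0),0.7); r=g[...,2]/g[...,1]; b=g[...,1]/g[...,0]
f=lambda x,y:(105+x/2.8,95+y/2.8)
q=r-0.5*(b-1.4)
for nm,xy in dict(plate=(325,125),sq=(440,105),large=(640,125),knob=(640,85),slat=(260,150),slat2=(560,150),slat3=(385,75),slat4=(385,120),slat5=(575,75),board=(250,90)).items():
    u,v=map(int,f(*xy)); print(nm,q[v-1:v+2,u-1:u+2].mean().round(3),b[v-1:v+2,u-1:u+2].mean().round(3))
L=dict(oval=(340,120),square=(430,110),small=(530,115),large=(630,115))
vis=cv2.convertScaleAbs(d["image"],alpha=1.8)
m=(q>1.27)&(r>1.25)
m=cv2.morphologyEx(m.astype(np.uint8),cv2.MORPH_CLOSE,np.ones((3,3)))
m=cv2.morphologyEx(m,cv2.MORPH_OPEN,np.ones((5,5)))
for k,xy in L.items():
    bl=blob(m,f(*xy))
    if bl is None: print(k,'none');continue
    R,p=rect(d,bl,0.054); print('lid',k,np.round(R[0],1),np.round(R[1],1),round(R[2],1),SZ[k][:2])
    vis[bl^cv2.erode(bl.astype(np.uint8),np.ones((3,3))).astype(bool)]=(0,255,0)
P=dict(large=(150,275),square=(260,290),small=(370,285),oval=(478,300))
pm=(r>1.19)&(b<1.62)
for k,xy in P.items():
    bl=blob(pm,f(*xy)); R,p=rect(d,bl,0.106); print('pot sil',k,np.round(R[0],1),np.round(R[1],1),round(R[2],1),SZ[k][2:])
    vis[bl^cv2.erode(bl.astype(np.uint8),np.ones((3,3))).astype(bool)]=(255,255,0)
cv2.imwrite("pics/m2.png",cv2.resize(vis[95:245,105:385],(784,420),interpolation=cv2.INTER_NEAREST))
E
```

```text
plate 1.345 1.435
sq 1.332 1.433
large 1.331 1.485
knob 1.36 1.497
slat 1.252 1.534
slat2 1.185 1.538
slat3 1.218 1.527
slat4 1.202 1.465
slat5 1.193 1.54
board 1.355 1.589
lid oval [646.1  60.9] [96.3 65.6] 1.6 (100, 64)
lid square [647.7 -30.8] [71.5 71.5] 14.8 (70, 70)
lid small [ 638.8 -126.7] [59.6 58.2] 0.6 (62, 62)
lid large [ 641.8 -220.1] [83.3 81.4] 0.2 (84, 84)
pot sil large [465.8 200.1] [94.1 79. ] 64.3 (80, 80)
pot sil square [454.4 110.2] [72.  74.2] 0.8 (66, 66)
pot sil small [458.2  19.1] [62.5 59.4] 1.1 (58, 58)
pot sil oval [450.  -74.8] [ 62.1 100.7] 76.7 (96, 60)
```

View pics/m2.png

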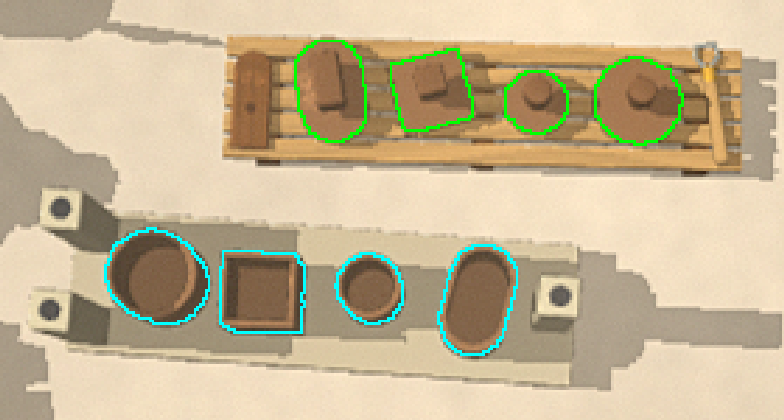

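```bash
python3 - <<'E'
from meas import *
D=pickle.load(open("d0.pkl","rb")); d=D["top"]; g=cv2.GaussianBlur(d["image"],(0,0),0.7); r=g[...,2]/g[...,1]
f=lambda x,y:(105+x/2.8,95+y/2.8)
P=dict(large=(150,275),square=(260,290),small=(370,285),oval=(478,300))
vis=cv2.convertScaleAbs(d["image"],alpha=1.8)
cam=d["pose"][:3,3][:2]
from scipy.optimize import least_squares
# mouth: inner boundary via rays from rough centre; ring ridge = max of r along ray -> ridge centreline at mid-rim
for k,xy in P.items():
    c0=onz(d,f(*xy),0.106)[0]
    a,bx=SZ[k][2:]; pts=[]
    for t in np.arange(0,2*np.pi,np.pi/60):
        rr=np.arange(0.014,0.062,0.0005)
        q=np.c_[c0[0]+rr*np.cos(t),c0[1]+rr*np.sin(t),np.full(len(rr),0.106)]
        uv=proj(d,q).astype(np.float32)
        v=cv2.remap(r.astype(np.float32),uv[:,0].reshape(1,-1),uv[:,1].reshape(1,-1),cv2.INTER_CUBIC)[0]
        j=v.argmax(); 
        if 0<j<len(v)-1: pts.append(q[j,:2])
    pts=np.array(pts,np.float32)
    for u in proj(d,np.c_[pts,np.full(len(pts),0.106)]):
        vis[int(round(u[1])),int(round(u[0]))]=(0,255,0)
    R=cv2.minAreaRect(pts*1000); E=cv2.fitEllipse(pts*1000)
    print(k,np.round(R[0],1),np.round(R[1],1),round(R[2],1),'ell',np.round(E[0],1),np.round(E[1],1),round(E[2],1),SZ[k][2:])
cv2.imwrite("pics/m3.png",cv2.resize(vis[170:235,130:300],(782,299),interpolation=cv2.INTER_NEAREST))
E
```

```text
large [469.1 205.1] [70.2 72.3] 33.0 ell [469.6 205.4] [65.8 72.3] 1.8 (80, 80)
square [455.6 127.2] [87.3 60.9] 89.5 ell [456.5 118. ] [63.3 83.1] 175.2 (66, 66)
small [460.5  19. ] [49.5 50. ] 42.0 ell [460.6  18.8] [49.5 50. ] 13.5 (58, 58)
oval [450.8 -75.2] [52.7 89.7] 76.8 ell [451.3 -75.3] [54.9 94. ] 76.2 (96, 60)
```

View pics/m3.png

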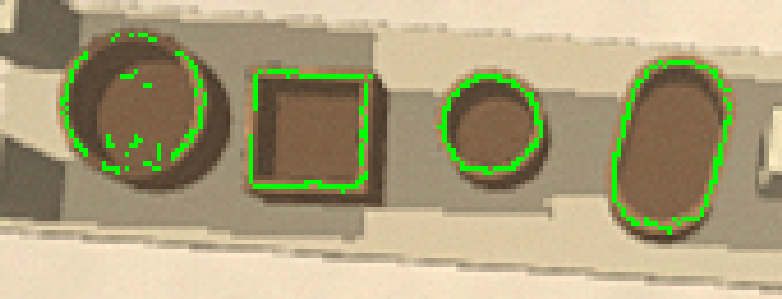

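```bash
cat >> meas.py <<'E'
def edges_fit(p,c,a0,half):
    """fit rectangle of half sizes known by edge lines; p Nx2 mm"""
    from scipy.optimize import least_squares
    def res(x,kind):
        q=(p-x[:2]); ca,sa=np.cos(x[2]),np.sin(x[2]); u=q@np.array([ca,sa]); v=q@np.array([-sa,ca])
        if kind=='sq':
            return np.maximum(abs(u)-half[0],abs(v)-half[1])
        # stadium
        L=half[0]-half[1]; du=u-np.clip(u,-L,L); return np.hypot(du,v)-half[1]
    return res
def fit(p,c,a0,half,kind):
    from scipy.optimize import least_squares
    res=edges_fit(p,c,a0,half)
    if kind=='sq' or kind=='oval':
        s=least_squares(lambda x:res(x,kind),[*c,a0],loss='soft_l1',f_scale=1.0,x_scale=[1,1,.02])
    else:
        s=least_squares(lambda x:np.hypot(*(p-x[:2]).T)-half[0],[*c],loss='soft_l1',f_scale=1.0)
    return s.x,np.median(abs(s.fun))
E
python3 - <<'E'
from meas import *
D=pickle.load(open("d0.pkl","rb")); d=D["top"]; g=cv2.GaussianBlur(d["image"],(0,0),0.7); r=g[...,2]/g[...,1]; b=g[...,1]/g[...,0]
f=lambda x,y:(105+x/2.8,95+y/2.8)
rg=dict(large=(.030,.042),square=(.026,.045),small=(.018,.032),oval=(.022,.05))
mid=dict(large=(36.5,36.5),square=(29.75,29.75),small=(26,26),oval=(44.75,26.75))
c0s=dict(large=(.469,.205),square=(.4565,.112),small=(.4605,.019),oval=(.451,-.0753))
out={}
for k,c0 in c0s.items():
    pts=[]
    for t in np.arange(0,2*np.pi,np.pi/90):
        rr=np.arange(*rg[k],0.0005)
        q=np.c_[c0[0]+rr*np.cos(t),c0[1]+rr*np.sin(t),np.full(len(rr),0.106)]
        uv=proj(d,q).astype(np.float32)
        v=cv2.remap(r.astype(np.float32),uv[:,0].reshape(1,-1),uv[:,1].reshape(1,-1),cv2.INTER_CUBIC)[0]
        j=v.argmax()
        if 0<j<len(v)-1: pts.append(q[j,:2])
    p=np.array(pts)*1000
    x,m=fit(p,np.array(c0)*1000,{'oval':-0.24}.get(k,0),mid[k],{'square':'sq','oval':'oval'}.get(k,'c'))
    out['pot_'+k]=x; print('pot',k,len(p),np.round(x,3),'res',m.round(2))
q=r-0.5*(b-1.4)
m=(q>1.27)&(r>1.25)
m=cv2.morphologyEx(m.astype(np.uint8),cv2.MORPH_CLOSE,np.ones((3,3)))
m=cv2.morphologyEx(m,cv2.MORPH_OPEN,np.ones((5,5)))
L=dict(oval=(340,120),square=(430,110),small=(530,115),large=(630,115))
for k,xy in L.items():
    R,p=rect(d,blob(m,f(*xy)),0.050); p=p*1000
    x,mm=fit(p,R[0],{'oval':0.03,'square':0.26}.get(k,0),np.array(SZ[k][:2])/2,{'square':'sq','oval':'oval'}.get(k,'c'))
    out['lid_'+k]=x; print('lid',k,np.round(x,3),'res',mm.round(2))
pickle.dump(out,open("fit.pkl","wb"))
# check in side view
s=D["side"]; vis=cv2.convertScaleAbs(s["image"],alpha=1.8)
def draw(k,x,z,half,kind,col):
    a=np.linspace(0,2*np.pi,200); th=x[2] if len(x)>2 else 0
    if kind=='sq': 
        w=np.array([[-1,-1],[1,-1],[1,1],[-1,1],[-1,-1]])*half; w=np.concatenate([np.linspace(w[i],w[i+1],40) for i in range(4)])
    elif kind=='oval':
        Lh=half[0]-half[1]; w=np.c_[half[1]*np.cos(a)+Lh*np.sign(np.cos(a)),half[1]*np.sin(a)]
    else: w=np.c_[half[0]*np.cos(a),half[0]*np.sin(a)]
    W=w@np.array([[np.cos(th),np.sin(th)],[-np.sin(th),np.cos(th)]])+x[:2]
    for u in proj(s,np.c_[W/1000,np.full(len(W),z)]):
        vis2[int(u[1]*3),int(u[0]*3)]=col
vis2=cv2.resize(vis,None,fx=3,fy=3,interpolation=cv2.INTER_CUBIC)
for k in SZ:
    kd={'square':'sq','oval':'oval'}.get(k,'c'); S=np.array(SZ[k])/2
    draw(k,out['pot_'+k],.106,S[2:],kd,(0,255,0)); draw(k,out['lid_'+k],.054,S[:2],kd,(255,255,0))
    draw(k,out['lid_'+k],.090,{'oval':(25,13)}.get(k,(13,13)),'sq' if k in('square','oval') else 'c',(255,0,255))
cv2.imwrite("pics/m4.png",vis2[300:740,560:1360])
E
```

```text
pot large 179 [469.069 205.417] res 0.92
pot square 180 [ 4.55963e+02  1.13711e+02 -1.50000e-02] res 0.69
pot small 180 [460.529  18.763] res 1.14
pot oval 180 [ 4.51138e+02 -7.53450e+01 -2.37000e-01] res 0.76
lid oval [6.48027e+02 6.09340e+01 1.57000e-01] res 0.77
lid square [ 6.48979e+02 -3.06050e+01  2.59000e-01] res 0.75
lid small [ 640.303 -126.77 ] res 0.86
lid large [ 642.93 -219.9 ] res 0.77
```

View pics/m4.png

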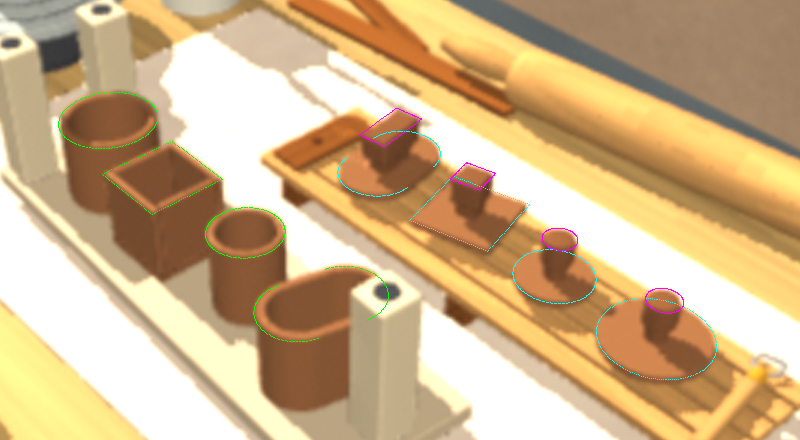

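```bash
cat > nav.py <<'E'
import sys,numpy as np
from scipy.spatial.transform import Rotation as R
from workcell import robot
def yaw(Rm): return np.arctan2(Rm[1,1],Rm[0,1])
def show():
    s=robot.state(); Rm=R.from_quat(s["tool_rot"]).as_matrix()
    print("t",round(s["t"],2),"pos mm",np.round(np.array(s["ee_pos"])*1000,1),"jawyaw deg",np.degrees(yaw(Rm)).round(2),"tilt deg",np.degrees(np.arccos(-Rm[2,0])).round(2),
      "F",np.round(s["contact_force"],1),"w mm",round(s["gripper_width"]*1000,1),"q",np.round(s["joints"],2))
    return s,Rm
def plan(x,y,z,jy=None,n=8,fix=True):
    """target TCP mm, jaw yaw deg; print total tool-axis offset (cm) after fixing attitude, and per-row offsets for n rows"""
    s,Rm=show(); p=np.array(s["ee_pos"])*100
    if jy is None: jy=np.degrees(yaw(Rm))
    a=np.radians(jy); d=(a-yaw(Rm)+np.pi/2)%np.pi-np.pi/2; a=yaw(Rm)+d
    X=np.array([0,0,-1.]);Y=np.array([np.cos(a),np.sin(a),0]);T=np.c_[X,Y,np.cross(X,Y)]
    rv=R.from_matrix(Rm.T@T).as_rotvec()
    rel=np.array([x,y,z])/10-p
    print("total turn rad",rv.round(3),"deg",np.degrees(rv).round(1),"world rel cm",rel.round(2))
    print("offset in present tool axes cm",(Rm.T@rel).round(2)," / in final axes",(T.T@rel).round(2))
    for i in range(n):
        Ri=Rm@R.from_rotvec(rv*i/n).as_matrix(); print(i,(Ri.T@rel/n).round(2),(rv/n).round(3))
E
python3 -c "
from nav import *
plan(648,61,250,9)"
```

```text
t 0.9 pos mm [252.4 599.  193.2] jawyaw deg 67.15 tilt deg 0.0 F [ 0.3 -0.5 -0.8] w mm 92.9 q [-1.2   0.61 -0.01  1.42  0.01  1.1  -0.04]
total turn rad [ 1.015 -0.     0.   ] deg [58.2 -0.   0. ] world rel cm [ 39.56 -53.8    5.68]
offset in present tool axes cm [ -5.68 -34.21  57.35]  / in final axes [-5.68 30.66 59.32]
0 [-0.71 -4.28  7.17] [ 0.127 -0.     0.   ]
1 [-0.71 -3.34  7.65] [ 0.127 -0.     0.   ]
2 [-0.71 -2.34  8.01] [ 0.127 -0.     0.   ]
3 [-0.71 -1.31  8.24] [ 0.127 -0.     0.   ]
4 [-0.71 -0.25  8.34] [ 0.127 -0.     0.   ]
5 [-0.71  0.8   8.31] [ 0.127 -0.     0.   ]
6 [-0.71  1.85  8.14] [ 0.127 -0.     0.   ]
7 [-0.71  2.86  7.84] [ 0.127 -0.     0.   ]
```

Candidates in the top view: clay lids at (223,125) oval, (260,125) square, (296,130) small round, (335,130) large round. Not wanted: dark wooden bar on the rack (195,130), purple look-alikes (352,298) and (389,280), vase (20,140), and bowl (450,55). The crops confirm the four brown lids on the rack. The fitted outlines also match the side view. I'll start with the oval lid.

```bash
python3 -m pendant '[{"offset":[-1,-2.1,3.6],"turn":[0.06,0,0],"gripper":9},{"offset":[-1,-1.9,3.7],"turn":[0.06,0,0],"gripper":8.5},{"offset":[-1,-1.6,3.8],"turn":[0.06,0,0],"gripper":8},{"offset":[-1,-1.4,3.9],"turn":[0.06,0,0],"gripper":7.5},{"offset":[-1,-1.2,4],"turn":[0.06,0,0],"gripper":7.5},{"offset":[-1,-0.9,4],"turn":[0.06,0,0],"gripper":7.5},{"offset":[0,-0.7,4.1],"turn":[0.06,0,0],"gripper":7.5},{"offset":[0,-0.4,4.1],"turn":[0.06,0,0],"gripper":7.5}]'
python3 -c "
from nav import *
plan(648,61,180,9)"
```

```text
t: 1.7
ee_pos: [0.4519, 0.3322, 0.2538]
tool_rot: [0.303, 0.641, -0.3, 0.638]
contact_force: [1.1, 0.7, 0.3]
gripper_width: 0.0751
t 1.7 pos mm [451.9 332.2 253.8] jawyaw deg 39.55 tilt deg 0.36 F [1.1 0.7 0.3] w mm 75.1 q [-0.77  0.42  0.15  1.6  -0.07  1.12  0.09]
total turn rad [ 0.533 -0.006  0.   ] deg [30.5 -0.4  0. ] world rel cm [ 19.61 -27.12  -7.38]
offset in present tool axes cm [ 7.17 -2.15 33.45]  / in final axes [ 7.38 15.13 29.86]
0 [ 0.9  -0.27  4.18] [ 0.067 -0.001  0.   ]
1 [0.9  0.01 4.19] [ 0.067 -0.001  0.   ]
2 [0.9  0.29 4.18] [ 0.067 -0.001  0.   ]
3 [0.91 0.57 4.15] [ 0.067 -0.001  0.   ]
4 [0.91 0.84 4.1 ] [ 0.067 -0.001  0.   ]
5 [0.91 1.11 4.04] [ 0.067 -0.001  0.   ]
6 [0.92 1.38 3.95] [ 0.067 -0.001  0.   ]
7 [0.92 1.64 3.85] [ 0.067 -0.001  0.   ]
```

```bash
python3 -m pendant '[{"offset":[0.9,-0.3,4.2],"turn":[0.067,0,0],"gripper":7.5},{"offset":[0.9,0,4.2],"turn":[0.067,0,0],"gripper":7.5},{"offset":[0.9,0.3,4.2],"turn":[0.067,0,0],"gripper":7.5},{"offset":[0.9,0.6,4.1],"turn":[0.067,0,0],"gripper":7.5},{"offset":[0.9,0.8,4.1],"turn":[0.067,0,0],"gripper":7.5},{"offset":[0.9,1.1,4],"turn":[0.067,0,0],"gripper":7.5},{"offset":[0.9,1.4,3.9],"turn":[0.067,0,0],"gripper":7.5},{"offset":[0.9,1.6,3.8],"turn":[0.067,0,0],"gripper":7.5}]'
python3 -c "
from nav import *
plan(648,61,59,9)"
```

```text
t: 2.5
ee_pos: [0.6535, 0.051, 0.1813]
tool_rot: [0.47, 0.534, -0.461, 0.531]
contact_force: [-1.5, 0.9, 0.3]
gripper_width: 0.075
t 2.5 pos mm [653.5  51.  181.3] jawyaw deg 7.69 tilt deg 0.8 F [-1.5  0.9  0.3] w mm 75.0 q [-0.28  0.64  0.3   1.44 -0.22  1.09  0.21]
total turn rad [-0.023 -0.011 -0.008] deg [-1.3 -0.6 -0.5] world rel cm [ -0.55   1.   -12.23]
offset in present tool axes cm [12.24 -0.51 -0.93]  / in final axes [12.23 -0.38 -1.08]
0 [ 1.53 -0.06 -0.12] [-0.003 -0.001 -0.001]
1 [ 1.53 -0.06 -0.12] [-0.003 -0.001 -0.001]
2 [ 1.53 -0.06 -0.12] [-0.003 -0.001 -0.001]
3 [ 1.53 -0.06 -0.12] [-0.003 -0.001 -0.001]
4 [ 1.53 -0.06 -0.13] [-0.003 -0.001 -0.001]
5 [ 1.53 -0.05 -0.13] [-0.003 -0.001 -0.001]
6 [ 1.53 -0.05 -0.13] [-0.003 -0.001 -0.001]
7 [ 1.53 -0.05 -0.13] [-0.003 -0.001 -0.001]
```

Descend partway while correcting the lateral error, then check.

```bash
python3 -m pendant '[{"offset":[0.5,-0.25,-0.5],"turn":[-0.023,-0.011,-0.008],"gripper":7.5},{"offset":[1.5,-0.25,-0.45],"turn":[0,0,0],"gripper":7.5},{"offset":[2,0,0],"turn":[0,0,0],"gripper":7.5},{"offset":[2,0,0],"turn":[0,0,0],"gripper":7.5},{"offset":[1.5,0,0],"turn":[0,0,0],"gripper":7.5},{"offset":[1,0,0],"turn":[0,0,0],"gripper":7.5},{"offset":[0,0,0],"turn":[0,0,0],"gripper":7.5},{"offset":[0,0,0],"turn":[0,0,0],"gripper":7.5}]'
python3 -c "
from nav import *
plan(648,61,60,9,n=1)
from h import *
for n,(a,b,c,e) in dict(top=(60,180,170,310),side=(100,260,260,420)).items():
    i=robot.get_image(n)['image'][a:b,c:e]; cv2.imwrite('pics/g1'+n+'.png',cv2.resize(cv2.convertScaleAbs(i,alpha=1.8),None,fx=3.5,fy=3.5,interpolation=cv2.INTER_CUBIC))
"
```

```text
t: 3.3
ee_pos: [0.6497, 0.0509, 0.0921]
tool_rot: [0.46, 0.534, -0.463, 0.537]
contact_force: [0.2, -0.7, 0.4]
gripper_width: 0.0747
t 3.3 pos mm [649.7  50.9  92.1] jawyaw deg 8.49 tilt deg 0.37 F [ 0.2 -0.7  0.4] w mm 74.7 q [-0.28  0.73  0.28  1.54 -0.23  0.9   0.23]
total turn rad [-0.009  0.006 -0.   ] deg [-0.5  0.4 -0. ] world rel cm [-0.17  1.01 -3.21]
offset in present tool axes cm [ 3.2  -0.02 -1.04]  / in final axes [ 3.21 -0.01 -1.02]
0 [ 3.2  -0.02 -1.04] [-0.009  0.006 -0.   ]
```

View pics/g1side.png

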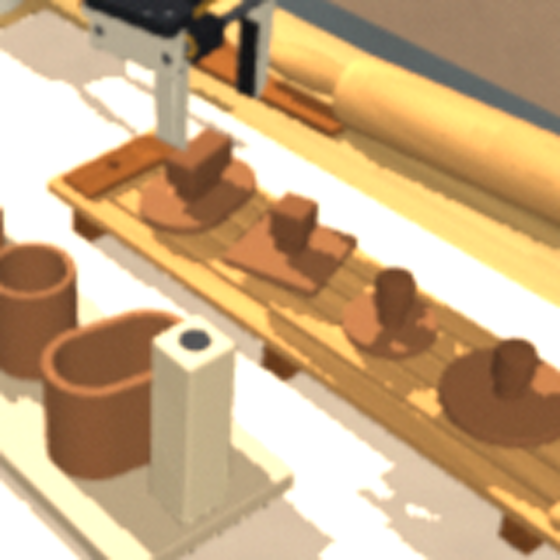

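View pics/g1top.png

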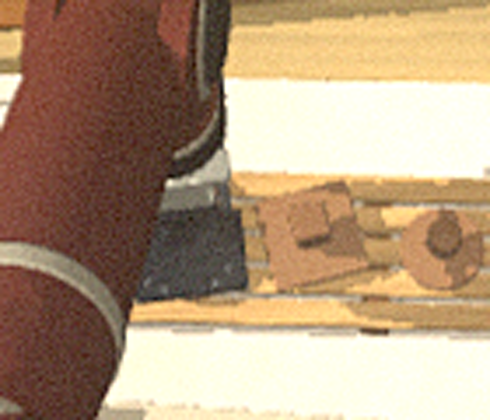

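```bash
python3 -m pendant '[{"offset":[0,0,-0.5],"turn":[-0.009,0.006,0],"gripper":7.5},{"offset":[0,0,-0.5],"turn":[0,0,0],"gripper":7.5},{"offset":[0,0,0],"turn":[0,0,0],"gripper":7.5},{"offset":[0.8,0,0],"turn":[0,0,0],"gripper":7.5},{"offset":[0.8,0,0],"turn":[0,0,0],"gripper":7.5},{"offset":[0.8,0,0],"turn":[0,0,0],"gripper":7.5},{"offset":[0.3,0,0],"turn":[0,0,0],"gripper":7.5},{"offset":[0,0,0],"turn":[0,0,0],"gripper":7.5}]'
python3 -c "
from nav import *
plan(648,61,60,9,n=1)
"
```

```text
t: 4.2
ee_pos: [0.6494, 0.0619, 0.0649]
tool_rot: [0.46, 0.537, -0.458, 0.539]
contact_force: [0.4, -0.4, -0.7]
gripper_width: 0.0752
t 4.2 pos mm [649.4  61.9  64.9] jawyaw deg 9.06 tilt deg 0.24 F [ 0.4 -0.4 -0.7] w mm 75.2 q [-0.28  0.76  0.27  1.56 -0.25  0.84  0.24]
total turn rad [ 0.001 -0.    -0.004] deg [ 0.1 -0.  -0.2] world rel cm [-0.14 -0.09 -0.49]
offset in present tool axes cm [ 0.49 -0.15  0.06]  / in final axes [ 0.49 -0.15  0.06]
0 [ 0.49 -0.15  0.06] [ 0.001 -0.    -0.004]
```

```bash
python3 -m pendant '[{"offset":[0.4,0,0.05],"turn":[0,0,0],"gripper":7.5},{"offset":[0,0,0],"turn":[0,0,0],"gripper":6},{"offset":[0,0,0],"turn":[0,0,0],"gripper":4},{"offset":[0,0,0],"turn":[0,0,0],"gripper":3},{"offset":[0,0,0],"turn":[0,0,0],"gripper":3},{"offset":[0,0,0],"turn":[0,0,0],"gripper":3},{"offset":[0,0,0],"turn":[0,0,0],"gripper":3},{"offset":[0,0,0],"turn":[0,0,0],"gripper":3}]'
python3 -c "
from nav import *
plan(648,61,60,9,n=1)
"
```

```text
t: 5.0
ee_pos: [0.6496, 0.0609, 0.0606]
tool_rot: [0.46, 0.537, -0.458, 0.539]
contact_force: [-0.2, -0.6, -0.6]
gripper_width: 0.0493
t 5.0 pos mm [649.6  60.9  60.6] jawyaw deg 9.03 tilt deg 0.26 F [-0.2 -0.6 -0.6] w mm 49.3 q [-0.28  0.77  0.27  1.57 -0.25  0.84  0.24]
total turn rad [ 0.001  0.    -0.004] deg [ 0.   0.  -0.3] world rel cm [-0.16  0.01 -0.06]
offset in present tool axes cm [ 0.06 -0.16 -0.03]  / in final axes [ 0.06 -0.16 -0.03]
0 [ 0.06 -0.16 -0.03] [ 0.001  0.    -0.004]
```

```bash
python3 -m pendant '[{"offset":[-0.5,0,0],"turn":[0,0,0],"gripper":3},{"offset":[-1.5,0,0],"turn":[0,0,0],"gripper":3},{"offset":[-2.5,0,0],"turn":[0,0,0],"gripper":3},{"offset":[-3,0,0],"turn":[0,0,0],"gripper":3},{"offset":[-3,0,0],"turn":[0,0,0],"gripper":3},{"offset":[-3,0,0],"turn":[0,0,0],"gripper":3},{"offset":[-3,0,0],"turn":[0,0,0],"gripper":3},{"offset":[-1.5,0,0],"turn":[0,0,0],"gripper":3}]'
python3 -c "
from nav import *
plan(451.1,-75.3,230,-13.6,n=8)
"
```

```text
t: 5.8
ee_pos: [0.6471, 0.0605, 0.252]
tool_rot: [0.46, 0.537, -0.459, 0.538]
contact_force: [-0.5, 0.5, -1.2]
gripper_width: 0.0495
t 5.8 pos mm [647.1  60.5 252. ] jawyaw deg 8.98 tilt deg 0.11 F [-0.5  0.5 -1.2] w mm 49.5 q [-0.3   0.59  0.32  1.34 -0.19  1.24  0.18]
total turn rad [ 0.394 -0.    -0.002] deg [22.6 -0.  -0.1] world rel cm [-19.6  -13.58  -2.2 ]
offset in present tool axes cm [  2.16 -21.49  10.35]  / in final axes [  2.2  -15.86  17.81]
0 [ 0.27 -2.69  1.29] [ 0.049 -0.    -0.   ]
1 [ 0.27 -2.62  1.42] [ 0.049 -0.    -0.   ]
2 [ 0.27 -2.55  1.55] [ 0.049 -0.    -0.   ]
3 [ 0.27 -2.47  1.68] [ 0.049 -0.    -0.   ]
4 [ 0.27 -2.38  1.79] [ 0.049 -0.    -0.   ]
5 [ 0.27 -2.29  1.91] [ 0.049 -0.    -0.   ]
6 [ 0.27 -2.19  2.02] [ 0.049 -0.    -0.   ]
7 [ 0.27 -2.09  2.13] [ 0.049 -0.    -0.   ]
```

```bash
python3 -m pendant '[{"offset":[0.1,-2,1],"turn":[0.05,0,0],"gripper":3},{"offset":[0.2,-3,1.6],"turn":[0.06,0,0],"gripper":3},{"offset":[0.3,-3,1.8],"turn":[0.06,0,0],"gripper":3},{"offset":[0.3,-3,2],"turn":[0.06,0,0],"gripper":3},{"offset":[0.3,-3,2.1],"turn":[0.06,0,0],"gripper":3},{"offset":[0.3,-2.5,2.1],"turn":[0.05,0,0],"gripper":3},{"offset":[0.2,-1.5,1.5],"turn":[0.03,0,0],"gripper":3},{"offset":[0,0,0],"turn":[0,0,0],"gripper":3}]'
python3 -c "
from nav import *
plan(451.1,-75.3,230,-13.6,n=1)
"
```

```text
t: 6.6
ee_pos: [0.4604, -0.0625, 0.2454]
tool_rot: [0.562, 0.435, -0.546, 0.444]
contact_force: [0.0, -0.4, -1.5]
gripper_width: 0.0492
t 6.6 pos mm [460.4 -62.5 245.4] jawyaw deg -13.13 tilt deg 1.46 F [ 0.  -0.4 -1.5] w mm 49.2 q [-0.26  0.28  0.47  1.88 -0.16  0.99  0.04]
total turn rad [ 0.008 -0.011 -0.023] deg [ 0.5 -0.6 -1.3] world rel cm [-0.93 -1.28 -1.54]
offset in present tool axes cm [ 1.51 -0.66  1.47]  / in final axes [ 1.54 -0.61  1.46]
0 [ 1.51 -0.66  1.47] [ 0.008 -0.011 -0.023]
```

```bash
python3 -m pendant '[{"offset":[0.5,-0.3,0.7],"turn":[0.008,-0.011,-0.023],"gripper":3},{"offset":[1,-0.35,0.75],"turn":[0,0,0],"gripper":3},{"offset":[1.5,0,0],"turn":[0,0,0],"gripper":3},{"offset":[2,0,0],"turn":[0,0,0],"gripper":3},{"offset":[2,0,0],"turn":[0,0,0],"gripper":3},{"offset":[1,0,0],"turn":[0,0,0],"gripper":3},{"offset":[0,0,0],"turn":[0,0,0],"gripper":3},{"offset":[0,0,0],"turn":[0,0,0],"gripper":3}]'
python3 -c "
from nav import *
plan(451.1,-75.3,120,-13.6,n=1)
from h import *
i=robot.get_image('side')['image'][130:290,180:400]; cv2.imwrite('pics/p1side.png',cv2.resize(cv2.convertScaleAbs(i,alpha=1.8),None,fx=3.5,fy=3.5,interpolation=cv2.INTER_CUBIC))
"
```

```text
t: 7.4
ee_pos: [0.4568, -0.0749, 0.1621]
tool_rot: [0.555, 0.438, -0.553, 0.441]
contact_force: [-0.0, -0.2, -0.5]
gripper_width: 0.0495
t 7.4 pos mm [456.8 -74.9 162.1] jawyaw deg -13.14 tilt deg 0.25 F [-0.  -0.2 -0.5] w mm 49.5 q [-0.2   0.39  0.43  2.   -0.23  0.79  0.13]
total turn rad [ 0.008  0.001 -0.004] deg [ 0.5  0.1 -0.2] world rel cm [-0.57 -0.04 -4.21]
offset in present tool axes cm [ 4.2  -0.56  0.16]  / in final axes [ 4.21 -0.54  0.17]
0 [ 4.2  -0.56  0.16] [ 0.008  0.001 -0.004]
```

View pics/p1side.png

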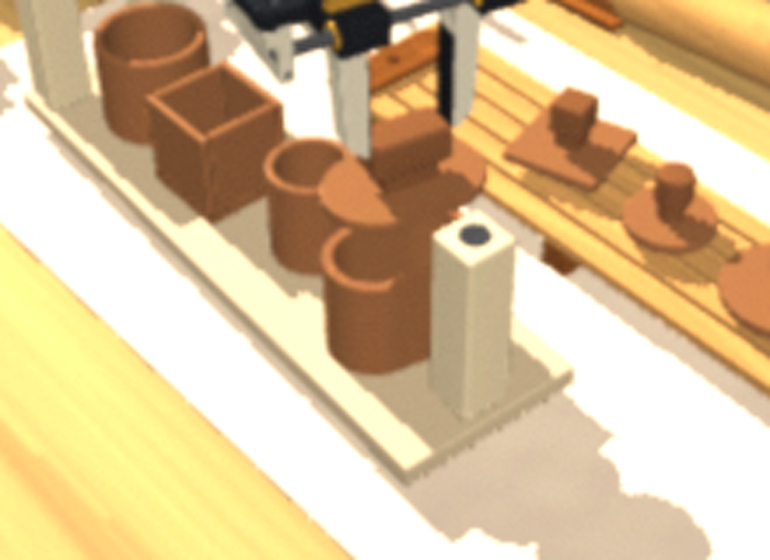

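```bash
python3 -m pendant '[{"offset":[0,-0.3,0.1],"turn":[0.008,0,0],"gripper":3},{"offset":[0,-0.25,0],"turn":[0,0,0],"gripper":3},{"offset":[0,0,0],"turn":[0,0,0],"gripper":3},{"offset":[0.8,0,0],"turn":[0,0,0],"gripper":3},{"offset":[1,0,0],"turn":[0,0,0],"gripper":3},{"offset":[0.7,0,0],"turn":[0,0,0],"gripper":3},{"offset":[0.2,0,0],"turn":[0,0,0],"gripper":3},{"offset":[0,0,0],"turn":[0,0,0],"gripper":3}]'
python3 -c "
from nav import *
plan(451.1,-75.3,120,-13.6,n=1)
"
```

```text
t: 8.25
ee_pos: [0.4525, -0.0747, 0.1348]
tool_rot: [0.558, 0.435, -0.554, 0.44]
contact_force: [0.4, -0.3, -1.2]
gripper_width: 0.049
t 8.25 pos mm [452.5 -74.7 134.8] jawyaw deg -13.59 tilt deg 0.52 F [ 0.4 -0.3 -1.2] w mm 49.0 q [-0.18  0.42  0.42  2.05 -0.26  0.71  0.16]
total turn rad [ 0.    -0.    -0.009] deg [ 0.  -0.  -0.5] world rel cm [-0.14 -0.06 -1.48]
offset in present tool axes cm [ 1.48 -0.13  0.09]  / in final axes [ 1.48 -0.12  0.09]
0 [ 1.48 -0.13  0.09] [ 0.    -0.    -0.009]
```

Lateral error is about 1.5 mm, well within the 7 mm of play. Lower slowly.

```bash
python3 -m pendant '[{"offset":[0.3,-0.1,0.1],"turn":[0,0,-0.009],"gripper":3},{"offset":[0.4,0,0],"turn":[0,0,0],"gripper":3},{"offset":[0.3,0,0],"turn":[0,0,0],"gripper":3},{"offset":[0.2,0,0],"turn":[0,0,0],"gripper":3},{"offset":[0.1,0,0],"turn":[0,0,0],"gripper":3},{"offset":[0.1,0,0],"turn":[0,0,0],"gripper":3},{"offset":[0,0,0],"turn":[0,0,0],"gripper":3},{"offset":[0,0,0],"turn":[0,0,0],"gripper":3}]'
python3 -c "
from nav import *
plan(451.1,-75.3,120,-13.6,n=1)
"
```

```text
t: 9.05
ee_pos: [0.4521, -0.0758, 0.121]
tool_rot: [0.556, 0.437, -0.555, 0.437]
contact_force: [0.1, 0.0, -1.1]
gripper_width: 0.049
t 9.05 pos mm [452.1 -75.8 121. ] jawyaw deg -13.61 tilt deg 0.1 F [ 0.1  0.  -1.1] w mm 49.0 q [-0.17  0.45  0.4   2.06 -0.27  0.69  0.18]
total turn rad [-0.    -0.001 -0.001] deg [-0.  -0.1 -0.1] world rel cm [-0.1   0.05 -0.1 ]
offset in present tool axes cm [ 0.1  -0.11 -0.02]  / in final axes [ 0.1  -0.11 -0.02]
0 [ 0.1  -0.11 -0.02] [-0.    -0.001 -0.001]
```

```bash
python3 -m pendant '[{"offset":[0.05,0,0],"turn":[0,0,0],"gripper":3},{"offset":[0.05,0,0],"turn":[0,0,0],"gripper":3},{"offset":[0.05,0,0],"turn":[0,0,0],"gripper":3},{"offset":[0,0,0],"turn":[0,0,0],"gripper":3},{"offset":[0,0,0],"turn":[0,0,0],"gripper":3},{"offset":[0,0,0],"turn":[0,0,0],"gripper":3},{"offset":[0,0,0],"turn":[0,0,0],"gripper":3},{"offset":[0,0,0],"turn":[0,0,0],"gripper":3}]'
python3 -c "
from nav import *
plan(451.1,-75.3,120,-13.6,n=1)
from h import *
i=robot.get_image('side')['image'][130:290,180:400]; cv2.imwrite('pics/p1b.png',cv2.resize(cv2.convertScaleAbs(i,alpha=1.8),None,fx=3.5,fy=3.5,interpolation=cv2.INTER_CUBIC))
"
```

```text
t: 9.85
ee_pos: [0.4522, -0.0757, 0.1206]
tool_rot: [0.557, 0.437, -0.555, 0.437]
contact_force: [-0.5, 0.9, 1.9]
gripper_width: 0.0493
t 9.85 pos mm [452.2 -75.7 120.6] jawyaw deg -13.6 tilt deg 0.16 F [-0.5  0.9  1.9] w mm 49.3 q [-0.17  0.45  0.4   2.06 -0.27  0.68  0.18]
total turn rad [-0.    -0.002 -0.002] deg [-0.  -0.1 -0.1] world rel cm [-0.11  0.04 -0.06]
offset in present tool axes cm [ 0.06 -0.12 -0.01]  / in final axes [ 0.06 -0.12 -0.01]
0 [ 0.06 -0.12 -0.01] [-0.    -0.002 -0.002]
```

View pics/p1b.png

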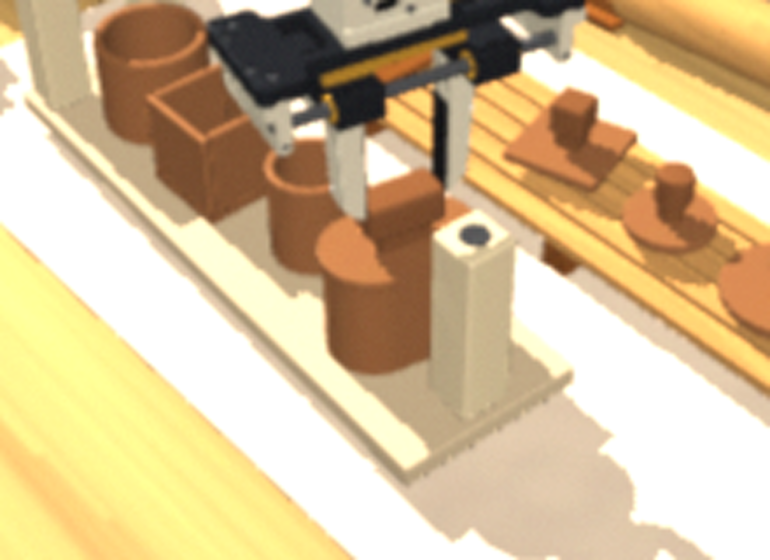

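Contact came at exactly the seated height, with the plate flat on the rim. Open, then rise.

```bash
python3 -m pendant '[{"offset":[0,0,0],"turn":[0,0,0],"gripper":5.4},{"offset":[0,0,0],"turn":[0,0,0],"gripper":5.8},{"offset":[0,0,0],"turn":[0,0,0],"gripper":6.5},{"offset":[0,0,0],"turn":[0,0,0],"gripper":7},{"offset":[-1,0,0],"turn":[0,0,0],"gripper":7},{"offset":[-2.5,0,0],"turn":[0,0,0],"gripper":7},{"offset":[-3,0,0],"turn":[0,0,0],"gripper":7},{"offset":[-2.5,0,0],"turn":[0,0,0],"gripper":5.5}]'
python3 -c "
from nav import *
plan(649,-30.6,180,14.8,n=8)
from h import *
i=robot.get_image('side')['image'][130:290,180:400]; cv2.imwrite('pics/p1c.png',cv2.resize(cv2.convertScaleAbs(i,alpha=1.8),None,fx=3.5,fy=3.5,interpolation=cv2.INTER_CUBIC))
"
```

```text
t: 10.7
ee_pos: [0.4499, -0.0758, 0.2117]
tool_rot: [-0.555, -0.438, 0.557, -0.435]
contact_force: [1.6, -0.6, -0.5]
gripper_width: 0.0657
t 10.7 pos mm [449.9 -75.8 211.7] jawyaw deg -13.66 tilt deg 0.33 F [ 1.6 -0.6 -0.5] w mm 65.7 q [-0.23  0.32  0.47  1.93 -0.18  0.93  0.08]
total turn rad [-0.497 -0.001  0.006] deg [-28.5  -0.1   0.3] world rel cm [19.91  4.52 -3.17]
offset in present tool axes cm [ 3.07 18.3  -9.09]  / in final axes [ 3.17 20.4   0.72]
0 [ 0.38  2.29 -1.14] [-0.062 -0.     0.001]
1 [ 0.38  2.35 -0.99] [-0.062 -0.     0.001]
2 [ 0.39  2.41 -0.84] [-0.062 -0.     0.001]
3 [ 0.39  2.46 -0.69] [-0.062 -0.     0.001]
4 [ 0.39  2.5  -0.54] [-0.062 -0.     0.001]
5 [ 0.39  2.52 -0.38] [-0.062 -0.     0.001]
6 [ 0.39  2.54 -0.23] [-0.062 -0.     0.001]
7 [ 0.39  2.55 -0.07] [-0.062 -0.     0.001]
```

View pics/p1c.png

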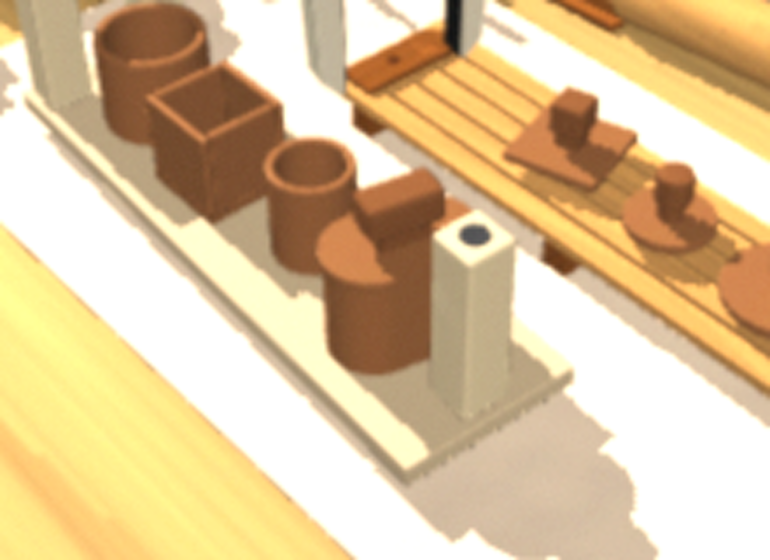

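```bash
python3 -m pendant '[{"offset":[0.2,2.3,-1.1],"turn":[-0.07,0,0],"gripper":5.5},{"offset":[0.6,3,-1.2],"turn":[-0.08,0,0],"gripper":5.5},{"offset":[0.6,3.1,-1],"turn":[-0.08,0,0],"gripper":5.5},{"offset":[0.6,3.2,-0.7],"turn":[-0.08,0,0],"gripper":5.5},{"offset":[0.6,3.2,-0.5],"turn":[-0.07,0,0],"gripper":5.5},{"offset":[0.6,2.5,-0.2],"turn":[-0.06,0,0],"gripper":5.5},{"offset":[0,1.5,0],"turn":[-0.04,0,0],"gripper":5.5},{"offset":[0,0,0],"turn":[0,0,0],"gripper":5.5}]'
python3 -c "
from nav import *
plan(649,-30.6,60,14.8,n=1)
"
```

```text
t: 11.55
ee_pos: [0.6518, -0.0326, 0.1909]
tool_rot: [0.434, 0.557, -0.428, 0.564]
contact_force: [-0.4, -0.9, 0.8]
gripper_width: 0.0552
t 11.55 pos mm [651.8 -32.6 190.9] jawyaw deg 14.84 tilt deg 0.77 F [-0.4 -0.9  0.8] w mm 55.2 q [-0.15  0.63  0.29  1.44 -0.2   1.09  0.44]
total turn rad [ 0.001  0.002 -0.013] deg [ 0.   0.1 -0.8] world rel cm [ -0.28   0.2  -13.09]
offset in present tool axes cm [13.09 -0.39 -0.29]  / in final axes [13.09 -0.22 -0.26]
0 [13.09 -0.39 -0.29] [ 0.001  0.002 -0.013]
```

```bash
python3 -m pendant '[{"offset":[0.5,-0.2,-0.25],"turn":[0,0,-0.013],"gripper":5.5},{"offset":[1.5,0,0],"turn":[0,0,0],"gripper":5.5},{"offset":[2.2,0,0],"turn":[0,0,0],"gripper":5.5},{"offset":[2.2,0,0],"turn":[0,0,0],"gripper":5.5},{"offset":[2,0,0],"turn":[0,0,0],"gripper":5.5},{"offset":[1,0,0],"turn":[0,0,0],"gripper":5.5},{"offset":[0,0,0],"turn":[0,0,0],"gripper":5.5},{"offset":[0,0,0],"turn":[0,0,0],"gripper":5.5}]'
python3 -c "
from nav import *
plan(649,-30.6,60,14.8,n=1)
"
```

```text
t: 12.35
ee_pos: [0.6426, -0.0329, 0.0973]
tool_rot: [0.432, 0.558, -0.436, 0.559]
contact_force: [0.1, -0.5, -0.3]
gripper_width: 0.0547
t 12.35 pos mm [642.6 -32.9  97.3] jawyaw deg 14.34 tilt deg 0.35 F [ 0.1 -0.5 -0.3] w mm 54.7 q [-0.14  0.72  0.27  1.56 -0.22  0.9   0.46]
total turn rad [-0.008  0.004  0.005] deg [-0.5  0.2  0.3] world rel cm [ 0.64  0.23 -3.73]
offset in present tool axes cm [ 3.73  0.7  -0.08]  / in final axes [ 3.73  0.68 -0.06]
0 [ 3.73  0.7  -0.08] [-0.008  0.004  0.005]
```

```bash
python3 -m pendant '[{"offset":[0,0.4,-0.05],"turn":[-0.008,0.004,0.005],"gripper":5.5},{"offset":[0,0.3,0],"turn":[0,0,0],"gripper":5.5},{"offset":[0,0,0],"turn":[0,0,0],"gripper":5.5},{"offset":[0.8,0,0],"turn":[0,0,0],"gripper":5.5},{"offset":[1,0,0],"turn":[0,0,0],"gripper":5.5},{"offset":[0.8,0,0],"turn":[0,0,0],"gripper":5.5},{"offset":[0.3,0,0],"turn":[0,0,0],"gripper":5.5},{"offset":[0,0,0],"turn":[0,0,0],"gripper":5.5}]'
python3 -c "
from nav import *
plan(649,-30.6,60,14.8,n=1)
"
```

```text
t: 13.15
ee_pos: [0.6517, -0.0307, 0.0688]
tool_rot: [0.433, 0.559, -0.43, 0.562]
contact_force: [0.4, 0.0, 0.7]
gripper_width: 0.0548
t 13.15 pos mm [651.7 -30.7  68.8] jawyaw deg 14.81 tilt deg 0.33 F [0.4 0.  0.7] w mm 54.8 q [-0.13  0.76  0.26  1.56 -0.24  0.85  0.47]
total turn rad [ 0.     0.001 -0.006] deg [ 0.   0.1 -0.3] world rel cm [-0.27  0.01 -0.88]
offset in present tool axes cm [ 0.88 -0.26 -0.08]  / in final axes [ 0.88 -0.26 -0.08]
0 [ 0.88 -0.26 -0.08] [ 0.     0.001 -0.006]
```

```bash
python3 -m pendant '[{"offset":[0.4,-0.25,-0.05],"turn":[0,0,-0.006],"gripper":5.5},{"offset":[0.35,0,0],"turn":[0,0,0],"gripper":5.5},{"offset":[0,0,0],"turn":[0,0,0],"gripper":4.5},{"offset":[0,0,0],"turn":[0,0,0],"gripper":3},{"offset":[0,0,0],"turn":[0,0,0],"gripper":1},{"offset":[0,0,0],"turn":[0,0,0],"gripper":1},{"offset":[0,0,0],"turn":[0,0,0],"gripper":1},{"offset":[0,0,0],"turn":[0,0,0],"gripper":1}]'
python3 -c "
from nav import *
plan(649,-30.6,60,14.8,n=1)
from h import *
i=robot.get_image('side')['image'][100:260,260:460]; cv2.imwrite('pics/g2.png',cv2.resize(cv2.convertScaleAbs(i,alpha=1.8),None,fx=3.5,fy=3.5,interpolation=cv2.INTER_CUBIC))
"
```

```text
t: 13.95
ee_pos: [0.6493, -0.0309, 0.061]
tool_rot: [0.431, 0.56, -0.432, 0.561]
contact_force: [0.9, -0.3, -1.2]
gripper_width: 0.0251
t 13.95 pos mm [649.3 -30.9  61. ] jawyaw deg 14.81 tilt deg 0.08 F [ 0.9 -0.3 -1.2] w mm 25.1 q [-0.13  0.77  0.26  1.57 -0.24  0.84  0.47]
total turn rad [0.    0.001 0.   ] deg [0.  0.1 0. ] world rel cm [-0.03  0.03 -0.1 ]
offset in present tool axes cm [ 0.1  -0.02 -0.04]  / in final axes [ 0.1  -0.02 -0.04]
0 [ 0.1  -0.02 -0.04] [0.    0.001 0.   ]
```

View pics/g2.png

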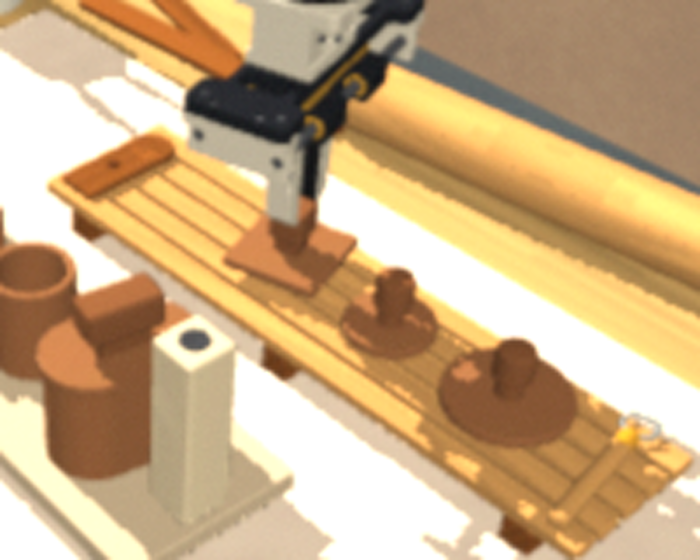

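```bash
python3 -m pendant '[{"offset":[-0.5,0,0],"turn":[0,0,0],"gripper":1},{"offset":[-1.5,0,0],"turn":[0,0,0],"gripper":1},{"offset":[-2.5,0,0],"turn":[0,0,0],"gripper":1},{"offset":[-3,0,0],"turn":[0,0,0],"gripper":1},{"offset":[-3,0,0],"turn":[0,0,0],"gripper":1},{"offset":[-3,0,0],"turn":[0,0,0],"gripper":1},{"offset":[-2.5,0,0],"turn":[0,0,0],"gripper":1},{"offset":[-1,0,0],"turn":[0,0,0],"gripper":1}]'
python3 -c "
from nav import *
plan(456,113.7,230,-0.9,n=8)
"
```

```text
t: 14.8
ee_pos: [0.6463, -0.0305, 0.2355]
tool_rot: [0.429, 0.562, -0.434, 0.558]
contact_force: [0.0, 0.8, -1.3]
gripper_width: 0.0251
t 14.8 pos mm [646.3 -30.5 235.5] jawyaw deg 14.78 tilt deg 0.53 F [ 0.   0.8 -1.3] w mm 25.1 q [-0.16  0.6   0.31  1.37 -0.18  1.22  0.42]
total turn rad [ 0.274 -0.     0.009] deg [15.7 -0.   0.5] world rel cm [-19.03  14.42  -0.55]
offset in present tool axes cm [  0.71 -14.71 -18.8 ]  / in final axes [  0.55 -19.25 -14.12]
0 [ 0.09 -1.84 -2.35] [ 0.034 -0.     0.001]
1 [ 0.09 -1.92 -2.29] [ 0.034 -0.     0.001]
2 [ 0.08 -2.   -2.22] [ 0.034 -0.     0.001]
3 [ 0.08 -2.07 -2.15] [ 0.034 -0.     0.001]
4 [ 0.08 -2.14 -2.08] [ 0.034 -0.     0.001]
5 [ 0.08 -2.21 -2.  ] [ 0.034 -0.     0.001]
6 [ 0.07 -2.28 -1.93] [ 0.034 -0.     0.001]
7 [ 0.07 -2.34 -1.85] [ 0.034 -0.     0.001]
```

```bash
python3 -m pendant '[{"offset":[0,-1.5,-2],"turn":[0.04,0,0],"gripper":1},{"offset":[0.1,-2.3,-2.8],"turn":[0.045,0,0],"gripper":1},{"offset":[0.1,-2.5,-2.8],"turn":[0.045,0,0],"gripper":1},{"offset":[0.1,-2.6,-2.7],"turn":[0.045,0,0],"gripper":1},{"offset":[0.1,-2.8,-2.6],"turn":[0.045,0,0],"gripper":1},{"offset":[0.1,-2.6,-2.2],"turn":[0.035,0,0],"gripper":1},{"offset":[0,-1.8,-1.3],"turn":[0.02,0,0],"gripper":1},{"offset":[0,0,0],"turn":[0,0,0],"gripper":1}]'
python3 -c "
from nav import *
plan(456,113.7,121,-0.9,n=1)
"
```

```text
t: 15.6
ee_pos: [0.455, 0.1157, 0.2277]
tool_rot: [-0.503, -0.495, 0.512, -0.49]
contact_force: [-0.0, 0.2, -0.6]
gripper_width: 0.0255
t 15.6 pos mm [455.  115.7 227.7] jawyaw deg -1.74 tilt deg 0.9 F [-0.   0.2 -0.6] w mm 25.5 q [-0.58  0.32  0.38  1.87 -0.14  1.   -0.17]
total turn rad [-0.015  0.004  0.015] deg [-0.8  0.2  0.9] world rel cm [  0.1   -0.2  -10.67]
offset in present tool axes cm [10.67  0.26  0.15]  / in final axes [10.67  0.1   0.2 ]
0 [10.67  0.26  0.15] [-0.015  0.004  0.015]
```

```bash
python3 -m pendant '[{"offset":[0.3,0.1,0.2],"turn":[-0.015,0.004,0.015],"gripper":1},{"offset":[1,0,0],"turn":[0,0,0],"gripper":1},{"offset":[1.5,0,0],"turn":[0,0,0],"gripper":1},{"offset":[1.5,0,0],"turn":[0,0,0],"gripper":1},{"offset":[1.2,0,0],"turn":[0,0,0],"gripper":1},{"offset":[0.6,0,0],"turn":[0,0,0],"gripper":1},{"offset":[0,0,0],"turn":[0,0,0],"gripper":1},{"offset":[0,0,0],"turn":[0,0,0],"gripper":1}]'
python3 -c "
from nav import *
plan(456,113.7,121,-0.9,n=1)
from h import *
i=robot.get_image('side')['image'][100:260,180:380]; cv2.imwrite('pics/p2.png',cv2.resize(cv2.convertScaleAbs(i,alpha=1.8),None,fx=3.5,fy=3.5,interpolation=cv2.INTER_CUBIC))
"
```

```text
t: 16.4
ee_pos: [0.461, 0.1052, 0.1606]
tool_rot: [-0.506, -0.491, 0.507, -0.496]
contact_force: [0.7, -0.3, -1.0]
gripper_width: 0.0253
t 16.4 pos mm [461.  105.2 160.6] jawyaw deg -1.45 tilt deg 0.38 F [ 0.7 -0.3 -1. ] w mm 25.3 q [-0.53  0.4   0.36  1.97 -0.18  0.8  -0.1 ]
total turn rad [-0.01   0.006 -0.003] deg [-0.6  0.3 -0.2] world rel cm [-0.5   0.85 -3.96]
offset in present tool axes cm [ 3.95 -0.53 -0.86]  / in final axes [ 3.96 -0.51 -0.84]
0 [ 3.95 -0.53 -0.86] [-0.01   0.006 -0.003]
```

View pics/p2.png

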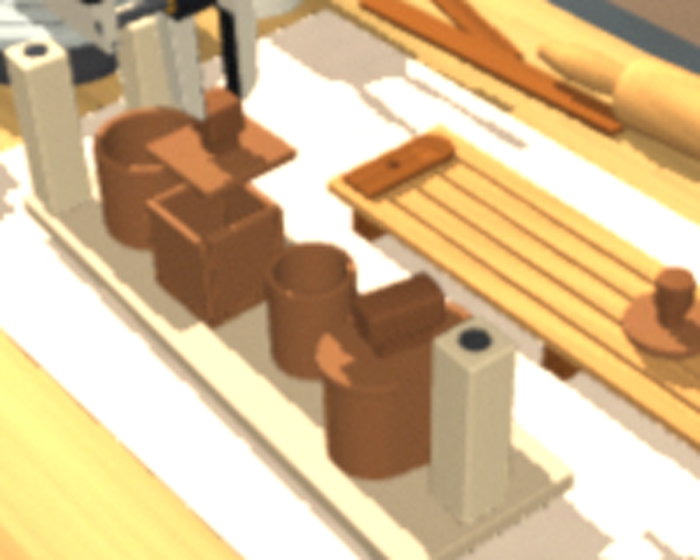

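```bash
python3 - <<'E'
from h import *
from nav import show
s,Rm=show()
d=robot.get_image('side'); S=5
v=cv2.resize(cv2.convertScaleAbs(d['image'],alpha=1.8),None,fx=S,fy=S,interpolation=cv2.INTER_CUBIC)
p=np.array(s['ee_pos']); 
def pt(q,c): 
    u=proj(d,q)[0]; cv2.circle(v,tuple(int(round((a+.5)*S)) for a in u),4,c,-1)
pt(p,(0,0,255)); 
for a in(-1,1):
    for b in(-1,1): 
        w=p+Rm[:,1]*.035*a+Rm[:,2]*.035*b; w[2]=p[2]-.007; pt(w,(0,255,0))
        w=p+Rm[:,1]*.013*a+Rm[:,2]*.013*b; w[2]=p[2]+.029; pt(w,(255,0,255))
cv2.imwrite('pics/z2.png',v[100*S:200*S,180*S:300*S])
E
```

```text
t 16.45 pos mm [461.  105.2 160.7] jawyaw deg -1.45 tilt deg 0.38 F [ 0.5  0.6 -0.4] w mm 25.2 q [-0.53  0.4   0.36  1.97 -0.18  0.8  -0.1 ]
```

View pics/z2.png

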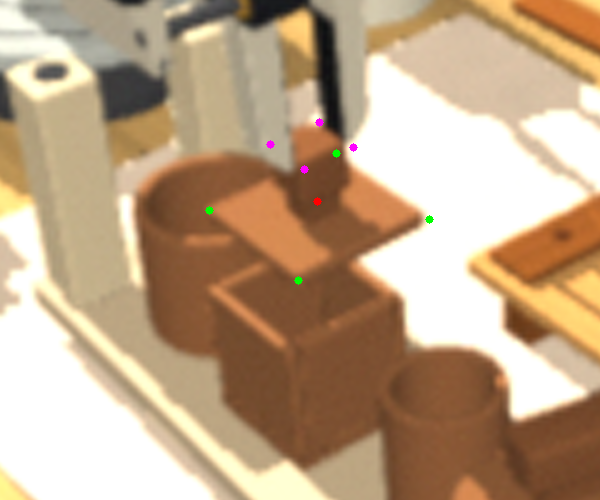

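```bash
python3 -m pendant '[{"offset":[0,-0.25,-0.4],"turn":[-0.01,0.006,-0.003],"gripper":1},{"offset":[0,-0.25,-0.4],"turn":[0,0,0],"gripper":1},{"offset":[0,0,0],"turn":[0,0,0],"gripper":1},{"offset":[0.7,0,0],"turn":[0,0,0],"gripper":1},{"offset":[0.9,0,0],"turn":[0,0,0],"gripper":1},{"offset":[0.6,0,0],"turn":[0,0,0],"gripper":1},{"offset":[0.2,0,0],"turn":[0,0,0],"gripper":1},{"offset":[0,0,0],"turn":[0,0,0],"gripper":1}]'
python3 -c "
from nav import *
plan(456,113.7,121,-0.9,n=1)
"
```

```text
t: 17.3
ee_pos: [0.4564, 0.1152, 0.1359]
tool_rot: [0.505, 0.497, -0.502, 0.497]
contact_force: [-0.5, 0.3, -1.3]
gripper_width: 0.0255
t 17.3 pos mm [456.4 115.2 135.9] jawyaw deg -0.72 tilt deg 0.24 F [-0.5  0.3 -1.3] w mm 25.5 q [-0.53  0.43  0.33  2.01 -0.21  0.73 -0.08]
total turn rad [ 0.003 -0.003 -0.003] deg [ 0.2 -0.1 -0.2] world rel cm [-0.04 -0.15 -1.49]
offset in present tool axes cm [ 1.49 -0.04  0.16]  / in final axes [ 1.49 -0.04  0.15]
0 [ 1.49 -0.04  0.16] [ 0.003 -0.003 -0.003]
```

```bash
python3 -m pendant '[{"offset":[0.3,0,0.15],"turn":[0.003,-0.003,-0.003],"gripper":1},{"offset":[0.4,0,0],"turn":[0,0,0],"gripper":1},{"offset":[0.3,0,0],"turn":[0,0,0],"gripper":1},{"offset":[0.2,0,0],"turn":[0,0,0],"gripper":1},{"offset":[0.1,0,0],"turn":[0,0,0],"gripper":1},{"offset":[0.1,0,0],"turn":[0,0,0],"gripper":1},{"offset":[0.1,0,0],"turn":[0,0,0],"gripper":1},{"offset":[0,0,0],"turn":[0,0,0],"gripper":1}]'
python3 -c "
from nav import *
plan(456,113.7,121,-0.9,n=1)
"
```

```text
t: 18.1
ee_pos: [0.4572, 0.1135, 0.121]
tool_rot: [0.504, 0.496, -0.504, 0.496]
contact_force: [-0.7, -0.2, 0.0]
gripper_width: 0.0254
t 18.1 pos mm [457.2 113.5 121. ] jawyaw deg -0.94 tilt deg 0.06 F [-0.7 -0.2  0. ] w mm 25.4 q [-0.52  0.46  0.33  2.02 -0.22  0.69 -0.07]
total turn rad [-0.001 -0.    -0.001] deg [-0.  -0.  -0.1] world rel cm [-0.12  0.02  0.  ]
offset in present tool axes cm [-0.   -0.12 -0.02]  / in final axes [-0.   -0.12 -0.02]
0 [-0.   -0.12 -0.02] [-0.001 -0.    -0.001]
```

```bash
python3 -m pendant '[{"offset":[0.05,0,0],"turn":[0,0,0],"gripper":1},{"offset":[0,0,0],"turn":[0,0,0],"gripper":1},{"offset":[0,0,0],"turn":[0,0,0],"gripper":3},{"offset":[0,0,0],"turn":[0,0,0],"gripper":3.5},{"offset":[0,0,0],"turn":[0,0,0],"gripper":4.5},{"offset":[-1,0,0],"turn":[0,0,0],"gripper":5},{"offset":[-3,0,0],"turn":[0,0,0],"gripper":5},{"offset":[-4,0,0],"turn":[0,0,0],"gripper":5}]'
python3 -c "
from nav import *
plan(640.3,-126.8,180,0,n=12)
from h import *
i=robot.get_image('side')['image'][100:260,180:380]; cv2.imwrite('pics/p2c.png',cv2.resize(cv2.convertScaleAbs(i,alpha=1.8),None,fx=3.5,fy=3.5,interpolation=cv2.INTER_CUBIC))
"
```

```text
t: 18.9
ee_pos: [0.4541, 0.1128, 0.1994]
tool_rot: [-0.501, -0.497, 0.507, -0.495]
contact_force: [0.6, 0.3, 0.4]
gripper_width: 0.0496
t 18.9 pos mm [454.1 112.8 199.4] jawyaw deg -0.96 tilt deg 0.53 F [0.6 0.3 0.4] w mm 49.6 q [-0.57  0.35  0.37  1.92 -0.15  0.91 -0.13]
total turn rad [-0.017  0.004  0.008] deg [-1.   0.2  0.5] world rel cm [ 18.62 -23.96  -1.94]
offset in present tool axes cm [ 1.88 19.03 23.64]  / in final axes [ 1.94 18.62 23.96]
0 [0.16 1.59 1.97] [-0.001  0.     0.001]
1 [0.16 1.58 1.97] [-0.001  0.     0.001]
2 [0.16 1.58 1.97] [-0.001  0.     0.001]
3 [0.16 1.58 1.98] [-0.001  0.     0.001]
4 [0.16 1.57 1.98] [-0.001  0.     0.001]
5 [0.16 1.57 1.98] [-0.001  0.     0.001]
6 [0.16 1.57 1.98] [-0.001  0.     0.001]
7 [0.16 1.57 1.99] [-0.001  0.     0.001]
8 [0.16 1.56 1.99] [-0.001  0.     0.001]
9 [0.16 1.56 1.99] [-0.001  0.     0.001]
10 [0.16 1.56 1.99] [-0.001  0.     0.001]
11 [0.16 1.55 1.99] [-0.001  0.     0.001]
```

View pics/p2c.png

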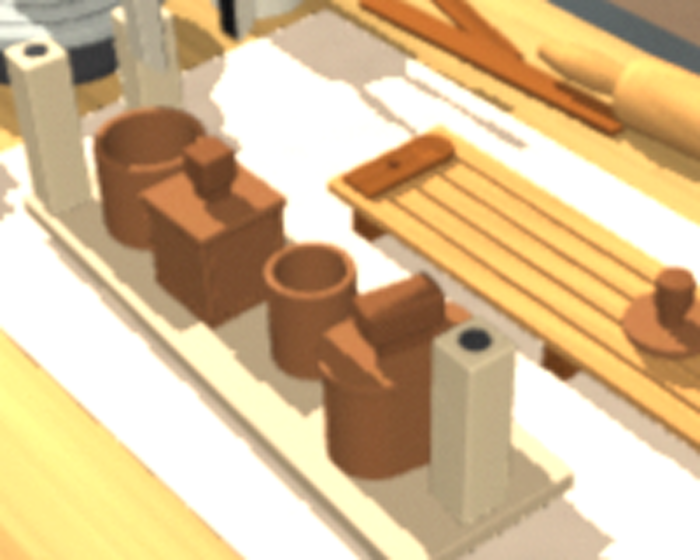

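```bash
python3 -m pendant '[{"offset":[-0.2,2.2,2.6],"turn":[-0.017,0.004,0.008],"gripper":5},{"offset":[0,3,3.9],"turn":[0,0,0],"gripper":5},{"offset":[0,3,3.9],"turn":[0,0,0],"gripper":5},{"offset":[0,3,3.9],"turn":[0,0,0],"gripper":5},{"offset":[0.5,3,3.9],"turn":[0,0,0],"gripper":5},{"offset":[0.8,2.4,3.1],"turn":[0,0,0],"gripper":5},{"offset":[0.8,1.2,1.6],"turn":[0,0,0],"gripper":5},{"offset":[0,0,0],"turn":[0,0,0],"gripper":5}]'
python3 -c "
from nav import *
plan(640.3,-126.8,60,0,n=1)
"
```

```text
t: 19.75
ee_pos: [0.6484, -0.1192, 0.1963]
tool_rot: [0.506, 0.497, -0.488, 0.509]
contact_force: [-0.8, -0.2, -0.9]
gripper_width: 0.0504
t 19.75 pos mm [ 648.4 -119.2  196.3] jawyaw deg 0.66 tilt deg 1.74 F [-0.8 -0.2 -0.9] w mm 50.4 q [-0.05  0.63  0.37  1.43 -0.26  1.1   0.37]
total turn rad [ 0.012 -0.007 -0.03 ] deg [ 0.7 -0.4 -1.7] world rel cm [ -0.81  -0.76 -13.63]
offset in present tool axes cm [13.6  -1.23  0.84]  / in final axes [13.63 -0.81  0.76]
0 [13.6  -1.23  0.84] [ 0.012 -0.007 -0.03 ]
```

```bash
python3 -m pendant '[{"offset":[0.5,-0.3,0.8],"turn":[0.012,-0.007,-0.03],"gripper":5},{"offset":[1.5,0,0],"turn":[0,0,0],"gripper":5},{"offset":[2.2,0,0],"turn":[0,0,0],"gripper":5},{"offset":[2.2,0,0],"turn":[0,0,0],"gripper":5},{"offset":[2.1,0,0],"turn":[0,0,0],"gripper":5},{"offset":[1,0,0],"turn":[0,0,0],"gripper":5},{"offset":[0,0,0],"turn":[0,0,0],"gripper":5},{"offset":[0,0,0],"turn":[0,0,0],"gripper":5}]'
python3 -c "
from nav import *
plan(640.3,-126.8,60,0,n=1)
"
```

```text
t: 20.55
ee_pos: [0.6448, -0.1193, 0.1028]
tool_rot: [0.498, 0.503, -0.498, 0.5]
contact_force: [1.0, -1.1, -0.5]
gripper_width: 0.05
t 20.55 pos mm [ 644.8 -119.3  102.8] jawyaw deg 0.42 tilt deg 0.22 F [ 1.  -1.1 -0.5] w mm 50.0 q [-0.04  0.73  0.34  1.51 -0.28  0.95  0.39]
total turn rad [ 0.007 -0.002  0.003] deg [ 0.4 -0.1  0.2] world rel cm [-0.45 -0.75 -4.28]
offset in present tool axes cm [ 4.28 -0.44  0.76]  / in final axes [ 4.28 -0.45  0.75]
0 [ 4.28 -0.44  0.76] [ 0.007 -0.002  0.003]
```

```bash
python3 -m pendant '[{"offset":[0,-0.2,0.4],"turn":[0.007,-0.002,0.003],"gripper":5},{"offset":[0,-0.25,0.4],"turn":[0,0,0],"gripper":5},{"offset":[0,0,0],"turn":[0,0,0],"gripper":5},{"offset":[1,0,0],"turn":[0,0,0],"gripper":5},{"offset":[1.2,0,0],"turn":[0,0,0],"gripper":5},{"offset":[1,0,0],"turn":[0,0,0],"gripper":5},{"offset":[0.4,0,0],"turn":[0,0,0],"gripper":5},{"offset":[0,0,0],"turn":[0,0,0],"gripper":5}]'
python3 -c "
from nav import *
plan(640.3,-126.8,60,0,n=1)
"
```

```text
t: 21.35
ee_pos: [0.6415, -0.1287, 0.0668]
tool_rot: [0.501, 0.498, -0.499, 0.501]
contact_force: [0.6, -0.9, 0.4]
gripper_width: 0.0502
t 21.35 pos mm [ 641.5 -128.7   66.8] jawyaw deg -0.04 tilt deg 0.27 F [ 0.6 -0.9  0.4] w mm 50.2 q [-0.02  0.77  0.33  1.56 -0.3   0.86  0.42]
total turn rad [-0.001  0.001 -0.005] deg [-0.   0.1 -0.3] world rel cm [-0.12  0.19 -0.68]
offset in present tool axes cm [ 0.68 -0.12 -0.19]  / in final axes [ 0.68 -0.12 -0.19]
0 [ 0.68 -0.12 -0.19] [-0.001  0.001 -0.005]
```

```bash
python3 -m pendant '[{"offset":[0.3,-0.1,-0.2],"turn":[0,0,-0.005],"gripper":5},{"offset":[0.3,0,0],"turn":[0,0,0],"gripper":5},{"offset":[0,0,0],"turn":[0,0,0],"gripper":4},{"offset":[0,0,0],"turn":[0,0,0],"gripper":3},{"offset":[0,0,0],"turn":[0,0,0],"gripper":1},{"offset":[0,0,0],"turn":[0,0,0],"gripper":1},{"offset":[0,0,0],"turn":[0,0,0],"gripper":1},{"offset":[0,0,0],"turn":[0,0,0],"gripper":1}]'
python3 -c "
from nav import *
plan(640.3,-126.8,60,0,n=1)
from h import *
i=robot.get_image('side')['image'][100:260,260:460]; cv2.imwrite('pics/g3.png',cv2.resize(cv2.convertScaleAbs(i,alpha=1.8),None,fx=3.5,fy=3.5,interpolation=cv2.INTER_CUBIC))
"
```

```text
t: 22.15
ee_pos: [0.6411, -0.1263, 0.0607]
tool_rot: [0.5, 0.5, -0.5, 0.5]
contact_force: [0.3, 0.3, -1.3]
gripper_width: 0.0243
t 22.15 pos mm [ 641.1 -126.3   60.7] jawyaw deg -0.01 tilt deg 0.07 F [ 0.3  0.3 -1.3] w mm 24.3 q [-0.02  0.78  0.33  1.56 -0.3   0.85  0.41]
total turn rad [-0.     0.001 -0.   ] deg [-0.   0.1 -0. ] world rel cm [-0.08 -0.05 -0.07]
offset in present tool axes cm [ 0.07 -0.08  0.05]  / in final axes [ 0.07 -0.08  0.05]
0 [ 0.07 -0.08  0.05] [-0.     0.001 -0.   ]
```

View pics/g3.png

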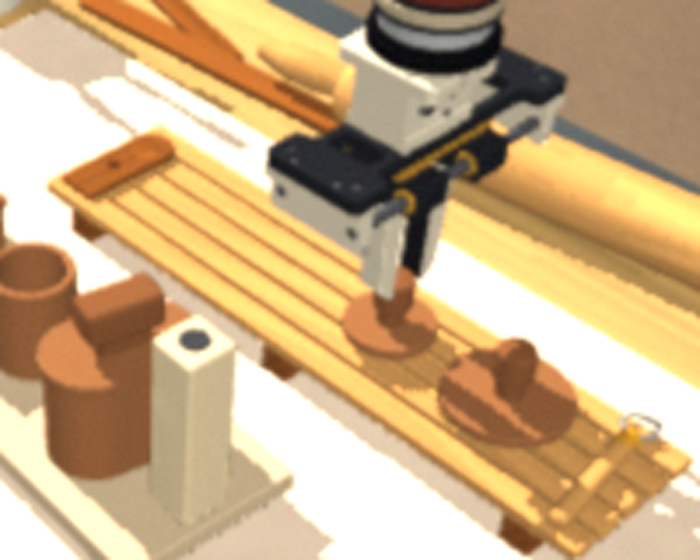

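```bash
python3 -m pendant '[{"offset":[-0.5,0,0],"turn":[0,0,0],"gripper":1},{"offset":[-1.5,0,0],"turn":[0,0,0],"gripper":1},{"offset":[-2.5,0,0],"turn":[0,0,0],"gripper":1},{"offset":[-3,0,0],"turn":[0,0,0],"gripper":1},{"offset":[-3,0,0],"turn":[0,0,0],"gripper":1},{"offset":[-3,0,0],"turn":[0,0,0],"gripper":1},{"offset":[-2.5,0,0],"turn":[0,0,0],"gripper":1},{"offset":[-1,0,0],"turn":[0,0,0],"gripper":1}]'
python3 -c "
from nav import *
plan(460.5,18.8,230,0,n=8)
"
```

```text
t: 23.0
ee_pos: [0.6402, -0.1266, 0.2428]
tool_rot: [-0.5, -0.499, 0.501, -0.5]
contact_force: [-0.1, -0.4, -0.8]
gripper_width: 0.0244
t 23.0 pos mm [ 640.2 -126.6  242.8] jawyaw deg -0.08 tilt deg 0.12 F [-0.1 -0.4 -0.8] w mm 24.4 q [-0.05  0.6   0.39  1.35 -0.23  1.23  0.35]
total turn rad [-0.001  0.002 -0.001] deg [-0.1  0.1 -0.1] world rel cm [-17.97  14.54  -1.28]
offset in present tool axes cm [  1.24 -17.99 -14.52]  / in final axes [  1.28 -17.97 -14.54]
0 [ 0.16 -2.25 -1.82] [-0.  0. -0.]
1 [ 0.16 -2.25 -1.82] [-0.  0. -0.]
2 [ 0.16 -2.25 -1.82] [-0.  0. -0.]
3 [ 0.16 -2.25 -1.82] [-0.  0. -0.]
4 [ 0.16 -2.25 -1.82] [-0.  0. -0.]
5 [ 0.16 -2.25 -1.82] [-0.  0. -0.]
6 [ 0.16 -2.25 -1.82] [-0.  0. -0.]
7 [ 0.16 -2.25 -1.82] [-0.  0. -0.]
```

```bash
python3 -m pendant '[{"offset":[0,-1.5,-1.2],"turn":[0,0,0],"gripper":1},{"offset":[0,-2.5,-2],"turn":[0,0,0],"gripper":1},{"offset":[0,-3,-2.4],"turn":[0,0,0],"gripper":1},{"offset":[0.2,-3,-2.4],"turn":[0,0,0],"gripper":1},{"offset":[0.2,-3,-2.4],"turn":[0,0,0],"gripper":1},{"offset":[0.2,-2.4,-2],"turn":[0,0,0],"gripper":1},{"offset":[0.2,-1.4,-1.2],"turn":[0,0,0],"gripper":1},{"offset":[0,0,0],"turn":[0,0,0],"gripper":1}]'
python3 -c "
from nav import *
plan(460.5,18.8,120.7,0,n=1)
"
```

```text
t: 23.8
ee_pos: [0.4643, 0.0125, 0.2354]
tool_rot: [0.501, 0.497, -0.501, 0.501]
contact_force: [-0.2, -0.3, -1.0]
gripper_width: 0.0244
t 23.8 pos mm [464.3  12.5 235.4] jawyaw deg -0.18 tilt deg 0.29 F [-0.2 -0.3 -1. ] w mm 24.4 q [-0.38  0.29  0.4   1.88 -0.13  0.99  0.07]
total turn rad [-0.003  0.003 -0.004] deg [-0.2  0.2 -0.2] world rel cm [ -0.38   0.63 -11.47]
offset in present tool axes cm [11.47 -0.42 -0.66]  / in final axes [11.47 -0.38 -0.63]
0 [11.47 -0.42 -0.66] [-0.003  0.003 -0.004]
```

```bash
python3 -m pendant '[{"offset":[0,0,0],"turn":[0,0,0],"gripper":1},{"offset":[0,-0.3,-0.5],"turn":[-0.003,0.003,-0.004],"gripper":1},{"offset":[1,0,0],"turn":[0,0,0],"gripper":1},{"offset":[2,0,0],"turn":[0,0,0],"gripper":1},{"offset":[2,0,0],"turn":[0,0,0],"gripper":1},{"offset":[1.5,0,0],"turn":[0,0,0],"gripper":1},{"offset":[0.5,0,0],"turn":[0,0,0],"gripper":1},{"offset":[0,0,0],"turn":[0,0,0],"gripper":1}]'
python3 -c "
from nav import *
plan(460.5,18.8,120.7,0,n=1)
"
```

```text
t: 24.6
ee_pos: [0.4666, 0.0119, 0.1612]
tool_rot: [-0.502, -0.496, 0.502, -0.5]
contact_force: [0.3, 0.4, -0.2]
gripper_width: 0.0244
t 24.6 pos mm [466.6  11.9 161.2] jawyaw deg -0.49 tilt deg 0.36 F [ 0.3  0.4 -0.2] w mm 24.4 q [-0.35  0.39  0.37  1.99 -0.19  0.79  0.13]
total turn rad [-0.009  0.005 -0.004] deg [-0.5  0.3 -0.2] world rel cm [-0.61  0.69 -4.05]
offset in present tool axes cm [ 4.05 -0.63 -0.7 ]  / in final axes [ 4.05 -0.61 -0.69]
0 [ 4.05 -0.63 -0.7 ] [-0.009  0.005 -0.004]
```

```bash
python3 -m pendant '[{"offset":[0,-0.3,-0.35],"turn":[-0.009,0.005,-0.004],"gripper":1},{"offset":[0,-0.3,-0.35],"turn":[0,0,0],"gripper":1},{"offset":[0,0,0],"turn":[0,0,0],"gripper":1},{"offset":[0.7,0,0],"turn":[0,0,0],"gripper":1},{"offset":[0.9,0,0],"turn":[0,0,0],"gripper":1},{"offset":[0.6,0,0],"turn":[0,0,0],"gripper":1},{"offset":[0.2,0,0],"turn":[0,0,0],"gripper":1},{"offset":[0,0,0],"turn":[0,0,0],"gripper":1}]'
python3 -c "
from nav import *
plan(460.5,18.8,120.7,0,n=1)
from h import *
i=robot.get_image('side')['image'][100:260,180:380]; cv2.imwrite('pics/p3.png',cv2.resize(cv2.convertScaleAbs(i,alpha=1.8),None,fx=3.5,fy=3.5,interpolation=cv2.INTER_CUBIC))
"
```

```text
t: 25.4
ee_pos: [0.4622, 0.0193, 0.1369]
tool_rot: [0.501, 0.499, -0.498, 0.501]
contact_force: [-0.0, -0.5, -1.4]
gripper_width: 0.0243
t 25.4 pos mm [462.2  19.3 136.9] jawyaw deg 0.05 tilt deg 0.25 F [-0.  -0.5 -1.4] w mm 24.3 q [-0.34  0.42  0.35  2.03 -0.22  0.72  0.15]
total turn rad [ 0.001 -0.001 -0.004] deg [ 0.  -0.1 -0.2] world rel cm [-0.17 -0.05 -1.62]
offset in present tool axes cm [ 1.62 -0.17  0.05]  / in final axes [ 1.62 -0.17  0.05]
0 [ 1.62 -0.17  0.05] [ 0.001 -0.001 -0.004]
```

View pics/p3.png

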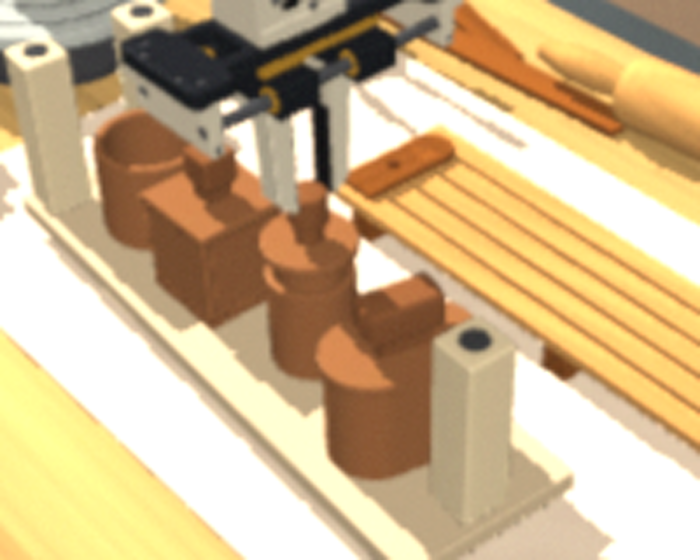

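```bash
python3 -m pendant '[{"offset":[0.4,-0.15,0.05],"turn":[0,0,-0.004],"gripper":1},{"offset":[0.4,0,0],"turn":[0,0,0],"gripper":1},{"offset":[0.3,0,0],"turn":[0,0,0],"gripper":1},{"offset":[0.2,0,0],"turn":[0,0,0],"gripper":1},{"offset":[0.1,0,0],"turn":[0,0,0],"gripper":1},{"offset":[0.1,0,0],"turn":[0,0,0],"gripper":1},{"offset":[0.1,0,0],"turn":[0,0,0],"gripper":1},{"offset":[0,0,0],"turn":[0,0,0],"gripper":1}]'
python3 -c "
from nav import *
plan(460.5,18.8,120.7,0,n=1)
"
```

```text
t: 26.25
ee_pos: [0.4615, 0.0187, 0.1205]
tool_rot: [0.501, 0.5, -0.499, 0.5]
contact_force: [-1.2, 0.3, -0.8]
gripper_width: 0.0247
t 26.25 pos mm [461.5  18.7 120.5] jawyaw deg 0.04 tilt deg 0.14 F [-1.2  0.3 -0.8] w mm 24.7 q [-0.33  0.45  0.34  2.05 -0.23  0.68  0.16]
total turn rad [ 0.001 -0.002 -0.002] deg [ 0.  -0.1 -0.1] world rel cm [-0.1   0.01  0.02]
offset in present tool axes cm [-0.02 -0.1  -0.01]  / in final axes [-0.02 -0.1  -0.01]
0 [-0.02 -0.1  -0.01] [ 0.001 -0.002 -0.002]
```

```bash
python3 -m pendant '[{"offset":[0.05,0,0],"turn":[0,0,0],"gripper":1},{"offset":[0.05,0,0],"turn":[0,0,0],"gripper":1},{"offset":[0.05,0,0],"turn":[0,0,0],"gripper":1},{"offset":[0,0,0],"turn":[0,0,0],"gripper":1},{"offset":[0,0,0],"turn":[0,0,0],"gripper":1},{"offset":[0,0,0],"turn":[0,0,0],"gripper":1},{"offset":[0,0,0],"turn":[0,0,0],"gripper":1},{"offset":[0,0,0],"turn":[0,0,0],"gripper":1}]'
python3 -c "
from nav import *
show()
"
```

```text
t: 27.05
ee_pos: [0.4615, 0.0187, 0.1205]
tool_rot: [0.501, 0.5, -0.499, 0.5]
contact_force: [-0.7, -0.4, 1.8]
gripper_width: 0.0241
t 27.05 pos mm [461.5  18.7 120.5] jawyaw deg 0.04 tilt deg 0.2 F [-0.7 -0.4  1.8] w mm 24.1 q [-0.33  0.45  0.34  2.05 -0.23  0.68  0.16]
```

Seated: no further descent, and the force now points up. Release and rise.

```bash
python3 -m pendant '[{"offset":[0,0,0],"turn":[0,0,0],"gripper":3},{"offset":[0,0,0],"turn":[0,0,0],"gripper":3.5},{"offset":[0,0,0],"turn":[0,0,0],"gripper":4.5},{"offset":[0,0,0],"turn":[0,0,0],"gripper":5},{"offset":[-1,0,0],"turn":[0,0,0],"gripper":5},{"offset":[-2.5,0,0],"turn":[0,0,0],"gripper":5},{"offset":[-3.5,0,0],"turn":[0,0,0],"gripper":5},{"offset":[-2,0,0],"turn":[0,0,0],"gripper":5}]'
python3 -c "
from nav import *
plan(642.9,-219.9,190,0,n=8)
"
```

```text
t: 27.85
ee_pos: [0.4596, 0.0181, 0.2119]
tool_rot: [0.499, 0.501, -0.501, 0.499]
contact_force: [0.6, -0.2, -0.1]
gripper_width: 0.05
t 27.85 pos mm [459.6  18.1 211.9] jawyaw deg -0.01 tilt deg 0.22 F [ 0.6 -0.2 -0.1] w mm 50.0 q [-0.38  0.32  0.4   1.92 -0.15  0.93  0.09]
total turn rad [-0.    -0.     0.004] deg [-0.  -0.   0.2] world rel cm [ 18.33 -23.8   -2.19]
offset in present tool axes cm [ 2.1  18.35 23.8 ]  / in final axes [ 2.19 18.33 23.8 ]
0 [0.26 2.29 2.98] [-0. -0.  0.]
1 [0.26 2.29 2.98] [-0. -0.  0.]
2 [0.27 2.29 2.98] [-0. -0.  0.]
3 [0.27 2.29 2.98] [-0. -0.  0.]
4 [0.27 2.29 2.98] [-0. -0.  0.]
5 [0.27 2.29 2.98] [-0. -0.  0.]
6 [0.27 2.29 2.98] [-0. -0.  0.]
7 [0.27 2.29 2.98] [-0. -0.  0.]
```

```bash
python3 -m pendant '[{"offset":[-0.1,2,2.5],"turn":[0,0,0],"gripper":5},{"offset":[0,3,3.9],"turn":[0,0,0],"gripper":5},{"offset":[0,3,3.9],"turn":[0,0,0],"gripper":5},{"offset":[0,3,3.9],"turn":[0,0,0],"gripper":5},{"offset":[0.5,3,3.9],"turn":[0,0,0],"gripper":5},{"offset":[0.8,2.2,3],"turn":[0,0,0],"gripper":5},{"offset":[0.8,1.2,1.6],"turn":[0,0,0],"gripper":5},{"offset":[0,0,0],"turn":[0,0,0],"gripper":5}]'
python3 -m pendant '[{"offset":[0,0,0],"turn":[0,0,0],"gripper":5},{"offset":[0.5,0,0],"turn":[0,0,0],"gripper":5},{"offset":[1.5,0,0],"turn":[0,0,0],"gripper":5},{"offset":[2,0,0],"turn":[0,0,0],"gripper":5},{"offset":[2,0,0],"turn":[0,0,0],"gripper":5},{"offset":[1,0,0],"turn":[0,0,0],"gripper":5},{"offset":[0,0,0],"turn":[0,0,0],"gripper":5},{"offset":[0,0,0],"turn":[0,0,0],"gripper":5}]'
python3 -c "
from nav import *
plan(642.9,-219.9,60,0,n=1)
"
```

```text
t: 28.65
ee_pos: [0.6433, -0.2128, 0.2004]
tool_rot: [0.5, 0.5, -0.495, 0.505]
contact_force: [-1.2, 1.3, 0.3]
gripper_width: 0.0501
t: 29.45
ee_pos: [0.6441, -0.202, 0.1344]
tool_rot: [0.5, 0.503, -0.49, 0.507]
contact_force: [0.1, -0.1, 1.1]
gripper_width: 0.0502
t 29.45 pos mm [ 644.1 -202.   134.4] jawyaw deg 1.18 tilt deg 0.94 F [ 0.1 -0.1  1.1] w mm 50.2 q [ 0.08  0.72  0.36  1.44 -0.29  1.02  0.53]
total turn rad [ 0.021 -0.006 -0.015] deg [ 1.2 -0.3 -0.9] world rel cm [-0.12 -1.79 -7.44]
offset in present tool axes cm [ 7.43 -0.27  1.83]  / in final axes [ 7.44 -0.12  1.79]
0 [ 7.43 -0.27  1.83] [ 0.021 -0.006 -0.015]
```

```bash
python3 -m pendant '[{"offset":[0,0,0.6],"turn":[0.021,-0.006,-0.015],"gripper":5},{"offset":[0,-0.1,0.8],"turn":[0,0,0],"gripper":5},{"offset":[0.5,0,0.4],"turn":[0,0,0],"gripper":5},{"offset":[1,0,0],"turn":[0,0,0],"gripper":5},{"offset":[1,0,0],"turn":[0,0,0],"gripper":5},{"offset":[0.5,0,0],"turn":[0,0,0],"gripper":5},{"offset":[0,0,0],"turn":[0,0,0],"gripper":5},{"offset":[0,0,0],"turn":[0,0,0],"gripper":5}]'
python3 -c "
from nav import *
plan(642.9,-219.9,60,0,n=1)
"
```

```text
t: 30.25
ee_pos: [0.6441, -0.2228, 0.1041]
tool_rot: [0.501, 0.498, -0.501, 0.5]
contact_force: [0.6, -0.5, 0.5]
gripper_width: 0.05
t 30.25 pos mm [ 644.1 -222.8  104.1] jawyaw deg -0.17 tilt deg 0.19 F [ 0.6 -0.5  0.5] w mm 50.0 q [ 0.11  0.77  0.36  1.44 -0.3   0.99  0.54]
total turn rad [-0.003  0.002 -0.002] deg [-0.2  0.1 -0.1] world rel cm [-0.12  0.29 -4.41]
offset in present tool axes cm [ 4.41 -0.14 -0.3 ]  / in final axes [ 4.41 -0.12 -0.29]
0 [ 4.41 -0.14 -0.3 ] [-0.003  0.002 -0.002]
```

```bash
python3 -m pendant '[{"offset":[0,-0.1,-0.3],"turn":[0,0,0],"gripper":5},{"offset":[0.5,0,0],"turn":[0,0,0],"gripper":5},{"offset":[1,0,0],"turn":[0,0,0],"gripper":5},{"offset":[1.2,0,0],"turn":[0,0,0],"gripper":5},{"offset":[0.8,0,0],"turn":[0,0,0],"gripper":5},{"offset":[0.3,0,0],"turn":[0,0,0],"gripper":5},{"offset":[0,0,0],"turn":[0,0,0],"gripper":5},{"offset":[0,0,0],"turn":[0,0,0],"gripper":5}]'
python3 -c "
from nav import *
plan(642.9,-219.9,60,0,n=1)
"
```

```text
t: 31.05
ee_pos: [0.6432, -0.2188, 0.0623]
tool_rot: [0.501, 0.499, -0.5, 0.5]
contact_force: [-0.2, 1.1, -0.3]
gripper_width: 0.0493
t 31.05 pos mm [ 643.2 -218.8   62.3] jawyaw deg -0.11 tilt deg 0.15 F [-0.2  1.1 -0.3] w mm 49.3 q [ 0.11  0.81  0.34  1.48 -0.32  0.9   0.55]
total turn rad [-0.002  0.002 -0.002] deg [-0.1  0.1 -0.1] world rel cm [-0.03 -0.11 -0.23]
offset in present tool axes cm [ 0.23 -0.03  0.11]  / in final axes [ 0.23 -0.03  0.11]
0 [ 0.23 -0.03  0.11] [-0.002  0.002 -0.002]
```

```bash
python3 -m pendant '[{"offset":[0.2,0,0.1],"turn":[0,0,0],"gripper":5},{"offset":[0,0,0],"turn":[0,0,0],"gripper":4.5},{"offset":[0,0,0],"turn":[0,0,0],"gripper":3.5},{"offset":[0,0,0],"turn":[0,0,0],"gripper":1},{"offset":[0,0,0],"turn":[0,0,0],"gripper":1},{"offset":[0,0,0],"turn":[0,0,0],"gripper":1},{"offset":[0,0,0],"turn":[0,0,0],"gripper":1},{"offset":[0,0,0],"turn":[0,0,0],"gripper":1}]'
python3 -c "
from nav import *
plan(642.9,-219.9,60,0,n=1)
from h import *
i=robot.get_image('side')['image'][100:280,260:460]; cv2.imwrite('pics/g4.png',cv2.resize(cv2.convertScaleAbs(i,alpha=1.8),None,fx=3,fy=3,interpolation=cv2.INTER_CUBIC))
"
```

```text
t: 31.85
ee_pos: [0.6441, -0.2205, 0.0616]
tool_rot: [0.501, 0.498, -0.5, 0.501]
contact_force: [0.1, 0.4, -0.7]
gripper_width: 0.0241
t 31.85 pos mm [ 644.1 -220.5   61.6] jawyaw deg -0.12 tilt deg 0.3 F [ 0.1  0.4 -0.7] w mm 24.1 q [ 0.11  0.82  0.34  1.48 -0.32  0.9   0.55]
total turn rad [-0.002  0.003 -0.004] deg [-0.1  0.2 -0.3] world rel cm [-0.12  0.06 -0.16]
offset in present tool axes cm [ 0.16 -0.12 -0.06]  / in final axes [ 0.16 -0.12 -0.06]
0 [ 0.16 -0.12 -0.06] [-0.002  0.003 -0.004]
```

View pics/g4.png

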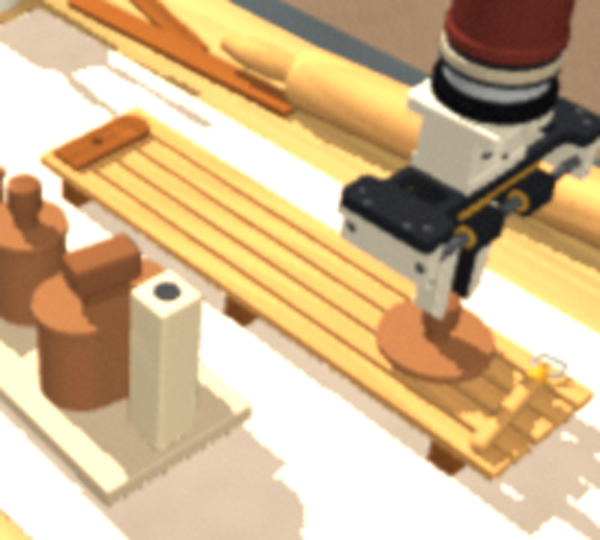

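```bash
python3 -c "
from h import *
import pickle
d=pickle.load(open('d0.pkl','rb'))['top']
print(onz(d,[(126.4,169.3),(122.5,205.4),(304.6,200.3)],.161).round(3))
"
python3 -m pendant '[{"offset":[-0.5,0,0],"turn":[0,0,0],"gripper":1},{"offset":[-1.5,0,0],"turn":[0,0,0],"gripper":1},{"offset":[-2.5,0,0],"turn":[0,0,0],"gripper":1},{"offset":[-3,0,0],"turn":[0,0,0],"gripper":1},{"offset":[-3,0,0],"turn":[0,0,0],"gripper":1},{"offset":[-3,0,0],"turn":[0,0,0],"gripper":1},{"offset":[-2.5,0,0],"turn":[0,0,0],"gripper":1},{"offset":[-1,0,0],"turn":[0,0,0],"gripper":1}]'
python3 -c "
from nav import *
plan(469.1,205.4,230,0,n=16)
"
```

```text
[[ 0.512  0.268  0.161]
 [ 0.429  0.273  0.161]
 [ 0.447 -0.142  0.161]]
t: 32.7
ee_pos: [0.6419, -0.2197, 0.2423]
tool_rot: [-0.501, -0.498, 0.501, -0.5]
contact_force: [0.1, -1.4, -0.9]
gripper_width: 0.0244
t 32.7 pos mm [ 641.9 -219.7  242.3] jawyaw deg -0.17 tilt deg 0.18 F [ 0.1 -1.4 -0.9] w mm 24.4 q [ 0.09  0.65  0.4   1.26 -0.25  1.27  0.49]
total turn rad [-0.003  0.002 -0.002] deg [-0.2  0.1 -0.1] world rel cm [-17.28  42.51  -1.23]
offset in present tool axes cm [  1.09 -17.4  -42.46]  / in final axes [  1.23 -17.28 -42.51]
0 [ 0.07 -1.09 -2.65] [-0.  0. -0.]
1 [ 0.07 -1.09 -2.65] [-0.  0. -0.]
2 [ 0.07 -1.09 -2.65] [-0.  0. -0.]
3 [ 0.07 -1.09 -2.65] [-0.  0. -0.]
4 [ 0.07 -1.09 -2.65] [-0.  0. -0.]
5 [ 0.07 -1.09 -2.65] [-0.  0. -0.]
6 [ 0.07 -1.08 -2.65] [-0.  0. -0.]
7 [ 0.07 -1.08 -2.66] [-0.  0. -0.]
8 [ 0.07 -1.08 -2.66] [-0.  0. -0.]
9 [ 0.07 -1.08 -2.66] [-0.  0. -0.]
10 [ 0.07 -1.08 -2.66] [-0.  0. -0.]
11 [ 0.07 -1.08 -2.66] [-0.  0. -0.]
12 [ 0.07 -1.08 -2.66] [-0.  0. -0.]
13 [ 0.08 -1.08 -2.66] [-0.  0. -0.]
14 [ 0.08 -1.08 -2.66] [-0.  0. -0.]
15 [ 0.08 -1.08 -2.66] [-0.  0. -0.]
```

```bash
python3 -m pendant '[{"offset":[0,-0.6,-1.5],"turn":[0,0,0],"gripper":1},{"offset":[0,-1,-2.5],"turn":[0,0,0],"gripper":1},{"offset":[0,-1.2,-3],"turn":[0,0,0],"gripper":1},{"offset":[0,-1.2,-3],"turn":[0,0,0],"gripper":1},{"offset":[0,-1.2,-3],"turn":[0,0,0],"gripper":1},{"offset":[0,-1.2,-3],"turn":[0,0,0],"gripper":1},{"offset":[0,-1.2,-3],"turn":[0,0,0],"gripper":1},{"offset":[0,-1.2,-3],"turn":[0,0,0],"gripper":1}]'
python3 -c "
from nav import *
plan(469.1,205.4,230,0,n=8)
"
```

```text
t: 33.5
ee_pos: [0.5503, 0.0005, 0.2428]
tool_rot: [-0.503, -0.493, 0.505, -0.499]
contact_force: [0.2, -0.7, -0.8]
gripper_width: 0.0239
t 33.5 pos mm [5.503e+02 5.000e-01 2.428e+02] jawyaw deg -0.9 tilt deg 0.54 F [ 0.2 -0.7 -0.8] w mm 23.9 q [-0.33  0.43  0.42  1.65 -0.18  1.09  0.13]
total turn rad [-0.016  0.009 -0.004] deg [-0.9  0.5 -0.2] world rel cm [-8.12 20.49 -1.28]
offset in present tool axes cm [  1.07  -8.45 -20.37]  / in final axes [  1.28  -8.12 -20.49]
0 [ 0.13 -1.06 -2.55] [-0.002  0.001 -0.   ]
1 [ 0.14 -1.05 -2.55] [-0.002  0.001 -0.   ]
2 [ 0.14 -1.05 -2.55] [-0.002  0.001 -0.   ]
3 [ 0.14 -1.04 -2.55] [-0.002  0.001 -0.   ]
4 [ 0.15 -1.04 -2.55] [-0.002  0.001 -0.   ]
5 [ 0.15 -1.03 -2.56] [-0.002  0.001 -0.   ]
6 [ 0.15 -1.03 -2.56] [-0.002  0.001 -0.   ]
7 [ 0.16 -1.02 -2.56] [-0.002  0.001 -0.   ]
```

```bash
python3 -m pendant '[{"offset":[0,-1.2,-3],"turn":[-0.004,0.002,0],"gripper":1},{"offset":[0,-1.2,-3],"turn":[-0.004,0.002,0],"gripper":1},{"offset":[0,-1.2,-3],"turn":[-0.004,0.002,0],"gripper":1},{"offset":[0,-1.2,-3],"turn":[-0.004,0.002,0],"gripper":1},{"offset":[0,-1.2,-3],"turn":[0,0,0],"gripper":1},{"offset":[0,-0.9,-2.2],"turn":[0,0,0],"gripper":1},{"offset":[0,-0.5,-1.2],"turn":[0,0,0],"gripper":1},{"offset":[0,0,0],"turn":[0,0,0],"gripper":1}]'
python3 -m pendant '[{"offset":[0,0,0],"turn":[0,0,0],"gripper":1},{"offset":[0.5,0,0],"turn":[0,0,0],"gripper":1},{"offset":[1,0,0],"turn":[0,0,0],"gripper":1},{"offset":[1,0,0],"turn":[0,0,0],"gripper":1},{"offset":[1,0,0],"turn":[0,0,0],"gripper":1},{"offset":[0.5,0,0],"turn":[0,0,0],"gripper":1},{"offset":[0,0,0],"turn":[0,0,0],"gripper":1},{"offset":[0,0,0],"turn":[0,0,0],"gripper":1}]'
python3 -c "
from nav import *
plan(469.1,205.4,121.6,0,n=1)
"
```

```text
t: 34.3
ee_pos: [0.4678, 0.1969, 0.2417]
tool_rot: [0.498, 0.503, -0.498, 0.501]
contact_force: [0.4, -0.1, -0.9]
gripper_width: 0.024
t: 35.1
ee_pos: [0.4697, 0.189, 0.197]
tool_rot: [-0.499, -0.499, 0.502, -0.499]
contact_force: [-0.4, -1.1, -1.5]
gripper_width: 0.0241
t 35.1 pos mm [469.7 189.  197. ] jawyaw deg -0.13 tilt deg 0.27 F [-0.4 -1.1 -1.5] w mm 24.1 q [-0.68  0.41  0.37  1.83 -0.17  0.94 -0.24]
total turn rad [-0.002  0.003  0.003] deg [-0.1  0.2  0.2] world rel cm [-0.06  1.64 -7.54]
offset in present tool axes cm [ 7.54 -0.04 -1.67]  / in final axes [ 7.54 -0.06 -1.64]
0 [ 7.54 -0.04 -1.67] [-0.002  0.003  0.003]
```

```bash
python3 -m pendant '[{"offset":[0,0,-0.4],"turn":[0,0,0],"gripper":1},{"offset":[0,0,-0.7],"turn":[0,0,0],"gripper":1},{"offset":[0,0,-0.5],"turn":[0,0,0],"gripper":1},{"offset":[0,0,0],"turn":[0,0,0],"gripper":1},{"offset":[1,0,0],"turn":[0,0,0],"gripper":1},{"offset":[1.2,0,0],"turn":[0,0,0],"gripper":1},{"offset":[0.5,0,0],"turn":[0,0,0],"gripper":1},{"offset":[0,0,0],"turn":[0,0,0],"gripper":1}]'
python3 -c "
from nav import *
plan(469.1,205.4,121.6,0,n=1)
"
```

```text
t: 35.9
ee_pos: [0.4703, 0.2079, 0.1692]
tool_rot: [-0.499, -0.5, 0.5, -0.5]
contact_force: [-0.1, -0.1, -0.8]
gripper_width: 0.0241
t 35.9 pos mm [470.3 207.9 169.2] jawyaw deg 0.01 tilt deg 0.09 F [-0.1 -0.1 -0.8] w mm 24.1 q [-0.7   0.45  0.35  1.85 -0.19  0.87 -0.26]
total turn rad [0.    0.001 0.   ] deg [0.  0.1 0. ] world rel cm [-0.12 -0.25 -4.76]
offset in present tool axes cm [ 4.76 -0.12  0.25]  / in final axes [ 4.76 -0.12  0.25]
0 [ 4.76 -0.12  0.25] [0.    0.001 0.   ]
```

```bash
python3 -m pendant '[{"offset":[0,-0.1,0.25],"turn":[0,0,0],"gripper":1},{"offset":[0.3,0,0],"turn":[0,0,0],"gripper":1},{"offset":[0.8,0,0],"turn":[0,0,0],"gripper":1},{"offset":[1,0,0],"turn":[0,0,0],"gripper":1},{"offset":[0.8,0,0],"turn":[0,0,0],"gripper":1},{"offset":[0.3,0,0],"turn":[0,0,0],"gripper":1},{"offset":[0,0,0],"turn":[0,0,0],"gripper":1},{"offset":[0,0,0],"turn":[0,0,0],"gripper":1}]'
python3 -c "
from nav import *
plan(469.1,205.4,121.6,0,n=1)
from h import *
i=robot.get_image('side')['image'][80:260,150:350]; cv2.imwrite('pics/p4.png',cv2.resize(cv2.convertScaleAbs(i,alpha=1.8),None,fx=3,fy=3,interpolation=cv2.INTER_CUBIC))
"
```

```text
t: 36.7
ee_pos: [0.4696, 0.2048, 0.1344]
tool_rot: [-0.5, -0.499, 0.501, -0.5]
contact_force: [-0.1, -0.3, -1.0]
gripper_width: 0.0242
t 36.7 pos mm [469.6 204.8 134.4] jawyaw deg -0.04 tilt deg 0.1 F [-0.1 -0.3 -1. ] w mm 24.2 q [-0.68  0.49  0.33  1.9  -0.22  0.79 -0.23]
total turn rad [-0.001  0.002  0.   ] deg [-0.   0.1  0. ] world rel cm [-0.05  0.06 -1.28]
offset in present tool axes cm [ 1.28 -0.05 -0.06]  / in final axes [ 1.28 -0.05 -0.06]
0 [ 1.28 -0.05 -0.06] [-0.001  0.002  0.   ]
```

View pics/p4.png

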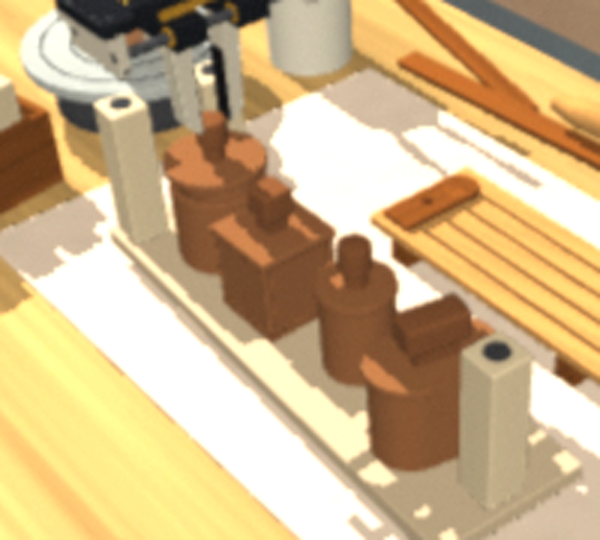

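```bash
python3 -m pendant '[{"offset":[0.3,-0.05,-0.05],"turn":[0,0,0],"gripper":1},{"offset":[0.3,0,0],"turn":[0,0,0],"gripper":1},{"offset":[0.2,0,0],"turn":[0,0,0],"gripper":1},{"offset":[0.15,0,0],"turn":[0,0,0],"gripper":1},{"offset":[0.1,0,0],"turn":[0,0,0],"gripper":1},{"offset":[0.1,0,0],"turn":[0,0,0],"gripper":1},{"offset":[0.05,0,0],"turn":[0,0,0],"gripper":1},{"offset":[0,0,0],"turn":[0,0,0],"gripper":1}]'
python3 -c "
from nav import *
plan(469.1,205.4,121.6,0,n=1)
"
```

```text
t: 37.55
ee_pos: [0.4698, 0.2057, 0.1223]
tool_rot: [0.5, 0.499, -0.5, 0.5]
contact_force: [0.2, 0.5, -0.9]
gripper_width: 0.0242
t 37.55 pos mm [469.8 205.7 122.3] jawyaw deg -0.03 tilt deg 0.11 F [ 0.2  0.5 -0.9] w mm 24.2 q [-0.68  0.51  0.33  1.91 -0.23  0.75 -0.22]
total turn rad [-0.     0.001 -0.002] deg [-0.   0.  -0.1] world rel cm [-0.07 -0.03 -0.07]
offset in present tool axes cm [ 0.07 -0.07  0.03]  / in final axes [ 0.07 -0.07  0.03]
0 [ 0.07 -0.07  0.03] [-0.     0.001 -0.002]
```

```bash
python3 -m pendant '[{"offset":[0.05,0,0],"turn":[0,0,0],"gripper":1},{"offset":[0.05,0,0],"turn":[0,0,0],"gripper":1},{"offset":[0.05,0,0],"turn":[0,0,0],"gripper":1},{"offset":[0.05,0,0],"turn":[0,0,0],"gripper":1},{"offset":[0,0,0],"turn":[0,0,0],"gripper":1},{"offset":[0,0,0],"turn":[0,0,0],"gripper":1},{"offset":[0,0,0],"turn":[0,0,0],"gripper":1},{"offset":[0,0,0],"turn":[0,0,0],"gripper":1}]'
python3 -c "
from nav import *
show()
"
```

```text
t: 38.35
ee_pos: [0.4697, 0.2059, 0.1215]
tool_rot: [0.501, 0.499, -0.499, 0.5]
contact_force: [-1.8, -0.5, 2.0]
gripper_width: 0.0242
t 38.35 pos mm [469.7 205.9 121.5] jawyaw deg -0.02 tilt deg 0.13 F [-1.8 -0.5  2. ] w mm 24.2 q [-0.68  0.51  0.32  1.91 -0.23  0.75 -0.22]
```

```bash
python3 -m pendant '[{"offset":[0,0,0],"turn":[0,0,0],"gripper":3},{"offset":[0,0,0],"turn":[0,0,0],"gripper":3.5},{"offset":[0,0,0],"turn":[0,0,0],"gripper":4.5},{"offset":[0,0,0],"turn":[0,0,0],"gripper":5},{"offset":[-1,0,0],"turn":[0,0,0],"gripper":5},{"offset":[-3,0,0],"turn":[0,0,0],"gripper":5},{"offset":[-4,0,0],"turn":[0,0,0],"gripper":5},{"offset":[-4,0,0],"turn":[0,0,0],"gripper":5}]'
python3 -m pendant '[{"offset":[-3,0,0],"turn":[0,0,0],"gripper":5},{"offset":[-2,0,-1],"turn":[0,0,0],"gripper":5},{"offset":[-1,-0.5,-3],"turn":[0,0,0],"gripper":5},{"offset":[0,-1.5,-4],"turn":[-0.05,0,0],"gripper":5},{"offset":[0,-2,-4],"turn":[-0.06,0,0],"gripper":5},{"offset":[0,-2,-4],"turn":[-0.06,0,0],"gripper":5},{"offset":[0,-2,-4],"turn":[-0.06,0,0],"gripper":5},{"offset":[0,-2,-4],"turn":[-0.06,0,0],"gripper":5}]'
python3 -c "
from nav import *
plan(280,570,270,60,n=8)
"
```

```text
t: 39.15
ee_pos: [0.4666, 0.2045, 0.241]
tool_rot: [-0.497, -0.5, 0.504, -0.499]
contact_force: [0.1, 0.8, 0.1]
gripper_width: 0.0501
t: 39.95
ee_pos: [0.3547, 0.4322, 0.318]
tool_rot: [0.432, 0.559, -0.422, 0.568]
contact_force: [1.1, 1.0, -0.4]
gripper_width: 0.0498
t 39.95 pos mm [354.7 432.2 318. ] jawyaw deg 15.78 tilt deg 1.09 F [ 1.1  1.  -0.4] w mm 49.8 q [-1.1   0.37  0.26  1.5  -0.08  1.26 -0.56]
total turn rad [-0.772  0.009 -0.017] deg [-44.2   0.5  -1. ] world rel cm [-7.47 13.78 -4.8 ]
offset in present tool axes cm [  4.7   -3.53 -15.3 ]  / in final axes [  4.8    8.2  -13.36]
0 [ 0.59 -0.44 -1.91] [-0.096  0.001 -0.002]
1 [ 0.59 -0.25 -1.95] [-0.096  0.001 -0.002]
2 [ 0.59 -0.06 -1.96] [-0.096  0.001 -0.002]
3 [ 0.6   0.13 -1.96] [-0.096  0.001 -0.002]
4 [ 0.6   0.32 -1.93] [-0.096  0.001 -0.002]
5 [ 0.6   0.5  -1.89] [-0.096  0.001 -0.002]
6 [ 0.6   0.68 -1.84] [-0.096  0.001 -0.002]
7 [ 0.6   0.86 -1.76] [-0.096  0.001 -0.002]
```

```bash
python3 -m pendant '[{"offset":[0,-0.4,-1.9],"turn":[-0.1,0,0],"gripper":5},{"offset":[0,-0.3,-2],"turn":[-0.1,0,0],"gripper":5},{"offset":[0,0,-2],"turn":[-0.1,0,0],"gripper":5},{"offset":[0,0.2,-2],"turn":[-0.1,0,0],"gripper":5},{"offset":[0,0.3,-1.9],"turn":[-0.1,0,0],"gripper":5},{"offset":[0,0.5,-1.9],"turn":[-0.05,0,0],"gripper":5},{"offset":[0,0.4,-1],"turn":[0,0,0],"gripper":5},{"offset":[0,0,0],"turn":[0,0,0],"gripper":5}]'
python3 - <<'E'
from meas import *
d={n:avg(n,6) for n in("top","side")}; pickle.dump(d,open("d1.pkl","wb"))
a=cv2.convertScaleAbs(d["top"]["image"][95:245,105:385],alpha=1.8); cv2.imwrite("pics/ftop.png",cv2.resize(a,(784,420),interpolation=cv2.INTER_CUBIC))
a=cv2.convertScaleAbs(d["side"]["image"][80:260,150:350],alpha=1.8); cv2.imwrite("pics/fside.png",cv2.resize(a,(660,594),interpolation=cv2.INTER_CUBIC))
E
```

```text
t: 40.75
ee_pos: [0.2802, 0.555, 0.3225]
tool_rot: [0.251, 0.658, -0.24, 0.668]
contact_force: [0.3, -0.0, 0.1]
gripper_width: 0.0501
```

View pics/ftop.png

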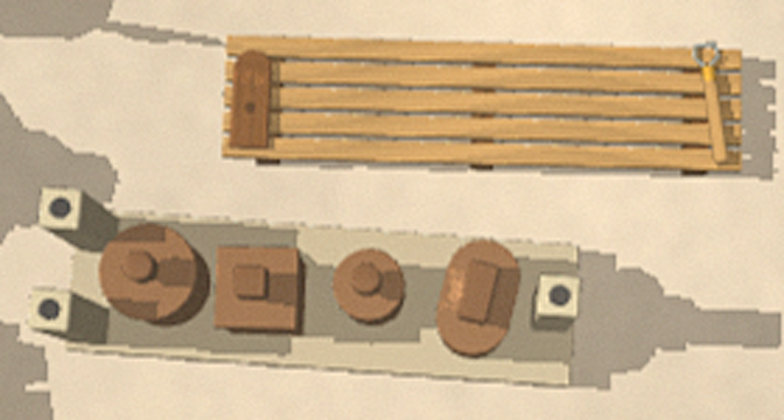

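View pics/fside.png

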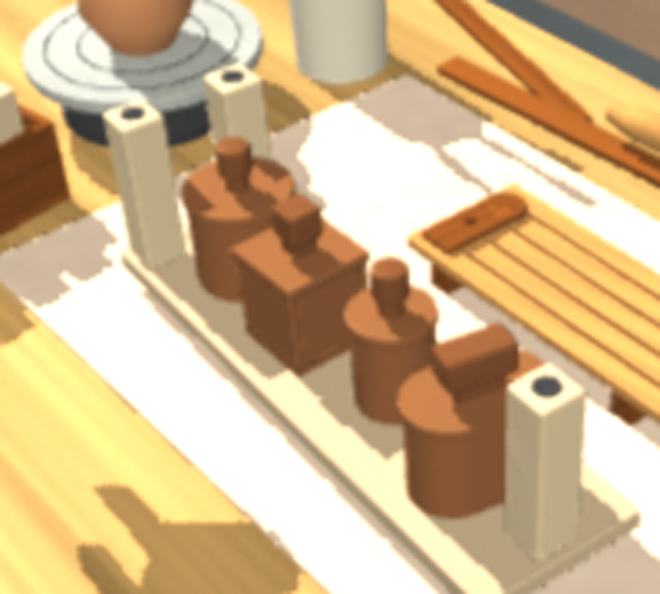

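```bash
python3 - <<'E'
from meas import *
D=pickle.load(open("d1.pkl","rb")); o=pickle.load(open("fit.pkl","rb")); S=5
v=cv2.resize(cv2.convertScaleAbs(D["side"]["image"],alpha=1.8),None,fx=S,fy=S,interpolation=cv2.INTER_CUBIC); s=D["side"]
for k in SZ:
    x=o['pot_'+k]; th=x[2] if len(x)>2 else 0; a=np.linspace(0,2*np.pi,240)
    h=np.array(SZ[k][:2])/2
    if k=='square': w=np.c_[np.cos(a),np.sin(a)]; w=w/abs(w).max(1)[:,None]*h
    else:
        w=np.c_[h[1]*np.cos(a)+(h[0]-h[1])*np.sign(np.cos(a)),h[1]*np.sin(a)]
    W=w@np.array([[np.cos(th),np.sin(th)],[-np.sin(th),np.cos(th)]])+x[:2]
    for u in proj(s,np.c_[W/1000,np.full(len(W),.114)]): cv2.circle(v,tuple(int((q+.5)*S) for q in u),1,(0,255,0),-1)
cv2.imwrite("pics/fchk.png",v[115*S:225*S,195*S:335*S])
E
```

```text
(no output)
```

View pics/fchk.png

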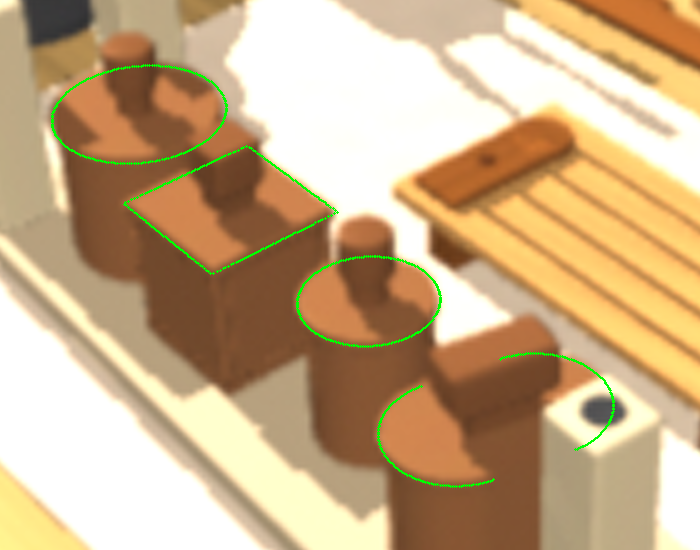

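All four plates coincide with the outlines predicted for the closed height and the pots' own poses. Hand in.

```bash
python3 -c "
from workcell import robot
print(robot.hand_in(), robot.state()['t'])"
```

```text
the job is handed in; nothing more can be done
the job is handed in; nothing more can be done
```

All four lids are on their own pots, and the job is handed in at about 41–42 s of the 112 s allowed. I moved them one at a time (oval, square, small round, large round), turned the oval and square ones to match their pots, and lowered each to contact before letting go. The purple look-alikes and the wooden bar on the rack were never touched.

- **Seating:** contact came within 0.2 mm of the expected height on each lid. The push at contact was about 2 N upward, except for the square lid, where the last reading before release was 0 N and I made only one more 0.5 mm step.
- **Final pictures:** in the side view each plate matches the outline predicted from its pot's measured pose at closed height. The pots look unmoved, the rack is clear of lids, and the arm stands well away. I compared the outlines by eye only, and the right-hand prop hides part of the oval lid.

No check failed or disagreed.

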